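# Refit the bracket of the dish-cloth stand and lay its rail

### The arm

A 6-joint arm with a two-finger parallel gripper is mounted at the origin on the work surface. World frame = base frame: x ahead of the robot, y to its left, z up, the work surface at z = 0. Lengths are in m, angles in rad, forces in N, time in s.
With the tool pointing down it reaches from about 0.25 to 0.725 m from the base axis. Payload 4 kg.
Tool frame: the origin (TCP) lies midway between the tips of the shut fingers; the grasp point (between the pads) lies 19 mm behind it; y points along the fingers, x is the direction in which the jaws open and shut, and the axes are right-handed (so a half turn about y gives the same grasp; the last joint's range is limited). The gripper opens to 85 mm and grips with 20 to 120 N. Pads are 22 mm wide; open, the fingers measure 114 mm over their backs; the gripper's body (76 mm by 85 mm) begins 54 mm behind the grasp point. The pads swing forward as they close: fully open they stand 13 mm farther back than shut.
Start: joints at [1.277, 0.241, 0.005, 1.335, 0, 1.571], TCP at [0.145, 0.479, 0.231] pointing down, gripper open.
Joint ranges: [-2.72, 2.72], [-1.05, 1.87], [-1.09, 1.28], [-1.99, 2.15], [-1.42, 1.44], [-3.14, 3.14]. Speed limits (rad/s): [2.79, 2.79, 3.14, 3.14, 3.14, 3.14].

### API

Orientations are given as a unit quaternion [x, y, z, w].
In Python, from workcell import bot gives the robot as it stands. The module is installed in compiled form; this text tells all that it offers.
- The arm moves only by the shell command python3 -m inch 'ROWS'. ROWS is text: rows parted by semicolons, each of 7 numbers parted by spaces: the turn, a rotation vector about the tool's x, y, z in degrees, then the shift along the tool's x, y, z in mm, then the closure, from 0 (fully open) to 1 (shut). In form: ax ay az dx dy dz fingers; .... A call has 1 to 12 rows; each row shifts and turns the commanded pose from where the row before left it, along the tool's axes as they then stand; what a row does not reach is not made up. A row lasts 1/8 s, in which the tool goes at most 62.5 mm and 10.7 degrees, less where a joint would pass 70% of its speed; a pose out of reach is approached as far as the arm can. A call with a gripper value outside its range is refused whole. The fingers move at their own pace and stop on an object; the grip force is fixed at half the most. Time passes only in rows, so rows that do not move let the fingers close. It gives the time, the measured TCP pose, the force and the opening at its end, in the units of the state.
- bot.get_obs(): the state, without advancing time (a new reading comes with each control period).
- bot.camera(name): name is "scene" or "top" or "wrist"; returns a dict with "color" (480x640x3 uint8, blue, green, red), "fx", "fy", "cx", "cy" (pixels), "extrinsics" (4x4, takes a point from world to camera coordinates). Camera axes: x right, y up, looking along -z (the intrinsics and any distortion apply to the point x, -y, -z); pixel columns grow to the right and rows downward; lengths in m; the calibration is good to about 2 mm. A picture is of the moment at which its call begins. There is no depth.
- bot.job_done(): hands the job in, once; it reports no verdict.
Trained networks look in the newest picture that a camera, given by its name, has taken for a name from the list of things; names that differ only in an ending like _2 or _b are one class to them, and where a whole thing is asked for, a point or a joint stands for the part that bears it (a point fixed in the world has none). Each returns a list of dicts, best first, with "conf" (0 to 1); they miss things now and then, are a little off and sometimes report something else, mostly with a low value. They report only what shows in the picture. A call takes as long as a camera call. They do not tell look-alikes from the thing itself.
- bot.look_for(name, camera): "extent" ([left, top, right, bottom] in pixels, round what is visible of it).
- bot.cut_out(name, camera): "region" (480x640 bool, what is visible of it) and "extent" ([left, top, right, bottom] in pixels, round what is visible of it).
- bot.spot_point(name, camera): "point" ([column, row] in pixels: a listed point, or the origin of a listed thing).
The state is a dict: "clock": time; "joint_pos": joint angles; "joint_vel": joint speeds; "tau": joint torques, N m; "eef_pos": TCP position; "tool_rot": TCP orientation; "ft_force": force on the tool from outside, world axes, zero at the start; "ft_torque": the same for the moment, N m; "grip_width": finger opening in m.
Only numpy, scipy, OpenCV 4.12 (cv2) and the standard library are available. Lean on these libraries where they do the work, as an engineer would, in place of code of your own. Each camera call takes 0.05 s, during which the arm holds its last target.

### The job

Refit the loose bracket to the dish-cloth stand: hook its two claws into the empty upright in the same two slots, counted from the top, as the bracket on the other upright, and press it down until it locks. Then lay the rail gently across the two brackets so that it rests in both of their cradles, and leave everything else where it is.

Things in the scene. Friction and masses are not known exactly. Their poses are not given: they have to be found in the camera images.
- rack: Dish-cloth stand, fixed: foot plate 110 x 210 x 8 mm, two slotted steel uprights 24 mm wide, 18 deep, 230 tall, at y = +70 and -70 mm, joined by crossbars. Origin on the table midway between the uprights, in the plane of their front faces; z up, -x points out of the front, where the brackets stick out. The upright at y = +70 mm carries the fitted bracket, in the two top slots; the other is empty.
- empty_slot (a point): Middle of the bottom edge of the second slot from the top of the empty upright, in its front face, 150 mm above the table; the lower claw belongs here, the upper one in the slot above. Axes as the stand's. Each upright has five slots through its 4 mm front wall: 10 mm wide, 27 mm high, 40 mm apart, bottom edges 30, 70, 110, 150 and 190 mm above the table.
- fitted_slot (a point): The same point on the other upright, where the fitted bracket's lower claw hangs. Axes as the stand's.
- lock_strip (a joint): Spring strip behind the slots of the empty upright, with a rounded catch at each slot's bottom edge; value = how far it is pushed back, 0 at rest, at most 0.006 m. Pressing the bracket down pushes it back 0.003 m, then it snaps to 0 over the toes. This takes 5 to 15 N beyond the bracket's weight; pressing far out on the free arm makes the claws bind: press on the heel.
- bracket_mid (a point): Centre of the loose bracket's arm, 16 mm above its straight lower edge, on which it stands. Same as the fitted one: stainless, 0.3 kg. x points along the arm to the heel and claws, z up. Arm: tube 16 mm wide (y), 32 high, 150 long, from x = -75 to the heel's back face at x = +75 mm. Heel: 16 mm wide, 68 mm high above the lower edge, flat top from x = +55 to +75, sloping to the arm at x = +32 mm.
- bracket_heel (a point): Lower rear edge of the bracket's heel, axes as bracket_mid. Two 5 mm thick claws stick out 11 mm from the back face (+x): necks 9 mm high with undersides 14 and 54 mm above this point, toes hanging 12 mm below the necks. They pass the slots with the bracket 12 to 18 mm above home. Home: back flat on the upright, necks on the slots' edges, this point 14 mm below empty_slot.
- bracket_cradle (a point): Bottom of the loose bracket's rail cradle, on top of the arm, 130 mm in front of the heel's back face and 32 mm above the lower edge: two prongs 22 mm high, 20 mm apart at the bottom and 32 mm at the top, open along the bracket's y. The fitted bracket has the same.
- rail_seat (a point): Point of the stand midway between the two cradles where the middle of the rail's axis belongs: 130 mm out from the front faces, 177 mm above the table. Axes as the stand's.
- rail_mid (a point): Centre of the rail, a loose steel tube of 18 mm diameter, 0.25 kg, 200 mm long over its two square black end caps (28 x 28 mm, 14 mm long), lying on the caps with its axis 14 mm above the table. y runs along the rail. In the cradles the end caps hang outside the brackets, with 8 mm of play to each side.
- jar_mid (a point): Closed jam jar, 72 mm wide, 115 mm tall, bystander; point 55 mm above its foot.
- bowl_mid (a point): Empty white bowl, 130 mm wide, 50 mm tall, bystander; point 25 mm above its foot.
- tub_mid (a point): White margarine tub with lid, 118 x 168 x 74 mm, between the robot and the stand, bystander; point 37 mm above its foot.
Mind the look-alikes: they are no part of the job. There is more than one size of the part that bears bracket_mid; the job needs the smaller. There is more than one size of the part that bears rail_mid; the job needs the smaller.

How it is judged:
On the way:
1. the bracket is hooked in the right slots of the empty upright and locked home (z of bracket_heel in the frame of rack between 0.131 and 0.14 m and x of bracket_heel in the frame of rack between -0.005 and 0.005 m and y of bracket_heel in the frame of rack between -0.078 and -0.062 m and angle between the x axis of bracket_mid and the x axis of rack, either way round below 0.1 rad and value of joint lock_strip below 0.001 m), for 0.2 s.
At the end, for the whole second after the job is handed in: Bracket home in the two top slots of the empty upright: heel back within 5 mm of its face, at most 4 mm above home, straight to 0.1 rad, spring strip snapped back (1 mm); rail still, in both cradles: its middle within 8 mm front to back, 13 mm sideways, 9 mm in height, along the stand to 0.08 rad (all of step 1 and x of rail_mid in the frame of rack between -0.138 and -0.122 m and y of rail_mid in the frame of rack between -0.013 and 0.013 m and z of rail_mid in the frame of rack between 0.168 and 0.183 m and angle between the y axis of rail_mid and the y axis of rack, either way round below 0.08 rad and linear speed of each of rail, bracket below 0.02 m/s); the robot touches nothing.
It fails at once if the jar, bowl or tub was moved by more than 30 mm (distance of any of jar_mid, bowl_mid, tub_mid from where it was at the start of the episode above 0.03 m).
It fails at once if the rail was dropped or thrown into the cradles (faster than 0.5 m/s within 50 mm of its seat) (distance between rail_mid and rail_seat below 0.05 m and linear speed of rail above 0.5 m/s).
It also fails if it takes over 64 s, if anything falls off the work surface, if the arm or the gripper's body presses on something with over 40 N, if the wrist force passes 120 N, or if a joint passes its speed limit or range.

## Working session

There is one attempt and no reset: what is moved stays moved. The work goes in short steps, Python scripts to look and compute and a shell command to move; the robot and the scene stay as the last step left them, time stands still between calls to the robot, and variables do not carry over. Pictures are saved under pics/ and viewed, and the job is handed in when it is done.

```bash
mkdir -p pics; ls; python3 - <<'E'
from workcell import bot
import cv2,numpy as np
print(bot.get_obs())
for c in ["scene","top","wrist"]:
    r=bot.camera(c); cv2.imwrite(f"pics/a_{c}.png",r["color"]); print(c,r["fx"],r["fy"],r["cx"],r["cy"],[k for k in r]); print(np.round(r["extrinsics"],4).tolist())
    for n in ["rack","empty_slot","fitted_slot","bracket_mid","bracket_heel","bracket_cradle","rail_seat","rail_mid","jar_mid","bowl_mid","tub_mid"]:
        print(n,[(np.round(d["point"]).tolist(),round(d["conf"],2)) for d in bot.spot_point(n,c)])
E
```

```text
pics
{'clock': 0.0, 'joint_pos': array([ 1.27699685e+00,  2.41468376e-01,  3.70282523e-03,  1.33518503e+00,
       -1.37285156e-05,  1.57077196e+00]), 'joint_vel': array([-2.64919930e-04, -5.88004556e-04, -4.65285410e-05,  1.62644283e-03,
        1.68691004e-03, -1.43891477e-03]), 'tau': array([-1.21614779e-03, -3.72319865e+01,  2.52407777e+01,  1.71869964e-02,
       -6.72892065e-05, -1.48847846e-06]), 'eef_pos': array([0.14461488, 0.47796392, 0.23037712]), 'tool_rot': array([ 0.56825315,  0.4208268 , -0.42204421, -0.56733751]), 'ft_force': array([-0.86942413, -0.26668989, -0.09743875]), 'ft_torque': array([-0.01161557, -0.01591954,  0.04459265]), 'grip_width': 0.08546150365335191}
scene 524.8761034556709 524.8761034556709 320.46760970938243 240.6386340638977 ['color', 'fx', 'fy', 'cx', 'cy', 'extrinsics']
[[0.2169, 0.9762, 0.0023, 0.0016], [-0.7475, 0.1646, 0.6435, 0.2945], [0.6278, -0.1413, 0.7654, -1.6839], [0.0, 0.0, 0.0, 1.0]]
rack [([387.0, 326.0], 0.94), ([514.0, 294.0], 0.24)]
empty_slot [([362.0, 293.0], 0.79)]
fitted_slot [([426.0, 290.0], 0.78)]
bracket_mid [([224.0, 274.
[... 885 characters left out ...]
62.0, 296.0], 0.81)]
bracket_cradle [([421.0, 284.0], 0.84), ([535.0, 305.0], 0.62)]
rail_seat [([139.0, 253.0], 0.39)]
rail_mid [([138.0, 254.0], 0.73), ([144.0, 333.0], 0.73), ([425.0, 260.0], 0.39)]
jar_mid [([154.0, 159.0], 0.62)]
bowl_mid [([395.0, 153.0], 0.91)]
tub_mid []
wrist 354.94773926499187 354.94773926499187 318.05651788276805 246.07436189249148 ['color', 'fx', 'fy', 'cx', 'cy', 'extrinsics']
[[0.29, 0.957, -0.0001, -0.5001], [-0.92, 0.2788, -0.2754, 0.0341], [-0.2636, 0.08, 0.9613, -0.3788], [0.0, 0.0, 0.0, 1.0]]
rack []
empty_slot []
fitted_slot []
bracket_mid []
bracket_heel []
bracket_cradle []
rail_seat []
rail_mid [([227.0, 337.0], 0.76)]
jar_mid []
bowl_mid []
tub_mid []
```

View pics/a_scene.png

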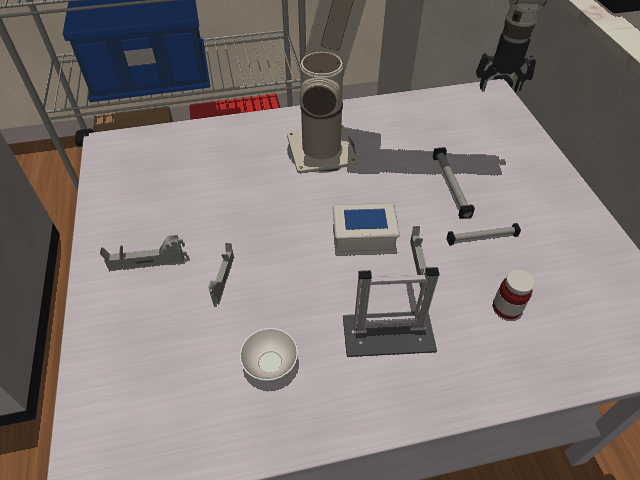

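View pics/a_top.png

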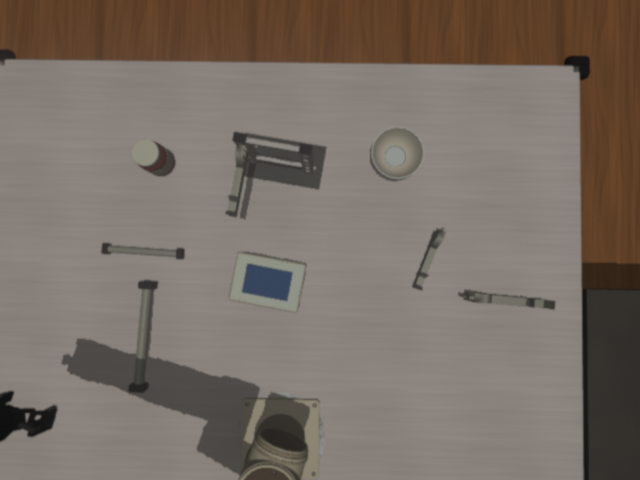

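View pics/a_wrist.png

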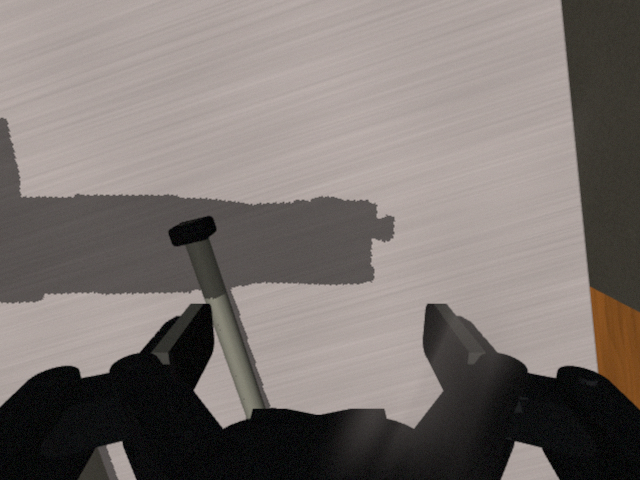

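Both views show the brackets and rails clearly. Candidates:
- **Brackets, top view:** (427,260) is short, (505,299) is long, and (238,180) is the fitted one.
- **Rails, top view:** (143,251) is short, (143,335) is long.

By the description I want the short bracket and the short rail. Next I'll measure them and check in crops.

```bash
cat > h.py <<'E'
import numpy as np,cv2
K={'scene':(524.8761,320.4676,240.6386),'top':(484.3068,317.365,242.0486)}
EX={'scene':np.array([[0.2169,0.9762,0.0023,0.0016],[-0.7475,0.1646,0.6435,0.2945],[0.6278,-0.1413,0.7654,-1.6839],[0,0,0,1]]),
'top':np.array([[0.0158,-0.9998,-0.0087,-0.0926],[0.9988,0.0154,0.0465,-0.4848],[-0.0464,-0.0094,0.9989,-1.2025],[0,0,0,1]])}
def proj(P,E,f,cx,cy):
    P=np.atleast_2d(P); q=P@E[:3,:3].T+E[:3,3]
    return np.c_[f*q[:,0]/-q[:,2]+cx, f*q[:,1]/q[:,2]+cy]
def back(uv,z,E,f,cx,cy):
    d=np.array([(uv[0]-cx)/f,-(uv[1]-cy)/f,-1.]); R=np.array(E)[:3,:3]; c=-np.linalg.inv(R)@E[:3,3]; w=np.linalg.inv(R)@d
    return c+w*(z-c[2])/w[2]
def P(c,P_): f,a,b=K[c]; return proj(P_,EX[c],f,a,b)
def B(c,uv,z): f,a,b=K[c]; return back(uv,z,EX[c],f,a,b)
E
python3 - <<'E'
from h import *
np.set_printoptions(precision=4,suppress=True)
for c,n,uv,z in [('top','smallrail',(138,254),.014),('scene','rail',(485,234),.014),('top','bigrail',(144,333),.016),
 ('top','br mid',(427,260),.016),('scene','br mid',(224,274),.016),('top','heel',(435,232),0),('scene','heel',(214,306),0),('top','cradle',(421,284),.032),('scene','cradle',(225,256),.032),
 ('top','big heel',(462,296),0),('top','bigcr',(535,305),.032),
 ('top','rack',(278,170),0),('scene','rack',(387,326),0),('scene','es',(362,293),.15),('scene','fs',(426,290),.15),('top','es',(304,158),.15),('top','fs',(244,153),.15)]:
    print(n,c,B(c,uv,z))
a=cv2.imread('pics/a_top.png')
cv2.imwrite('pics/c1.png',cv2.resize(a[215:320,400:570],None,fx=4.5,fy=4.5,interpolation=cv2.INTER_CUBIC))
cv2.imwrite('pics/c2.png',cv2.resize(a[120:300,90:340],None,fx=3.2,fy=3.2,interpolation=cv2.INTER_CUBIC))
a=cv2.imread('pics/a_scene.png')
cv2.imwrite('pics/c3.png',cv2.resize(a[215:365,330:530],None,fx=4,fy=4,interpolation=cv2.INTER_CUBIC))
cv2.imwrite('pics/c4.png',cv2.resize(a[220:320,90:250],None,fx=5,fy=5,interpolation=cv2.INTER_CUBIC))
E
```

```text
smallrail top [0.4492 0.3636 0.014 ]
rail scene [0.4603 0.3567 0.014 ]
bigrail top [0.2535 0.3414 0.016 ]
br mid top [ 0.4455 -0.3583  0.016 ]
br mid scene [ 0.4442 -0.3532  0.016 ]
heel top [ 0.5167 -0.3815  0.    ]
heel scene [ 0.525  -0.3883  0.    ]
cradle top [ 0.3863 -0.3405  0.032 ]
cradle scene [ 0.3991 -0.3438  0.032 ]
big heel top [ 0.3568 -0.4499  0.    ]
bigcr top [ 0.3398 -0.6181  0.032 ]
rack top [0.6689 0.0182 0.    ]
rack scene [0.6719 0.0132 0.    ]
es scene [ 0.6634 -0.0566  0.15  ]
fs scene [0.686  0.0825 0.15  ]
es top [ 0.6674 -0.0535  0.15  ]
fs top [0.6769 0.0811 0.15  ]
```

View pics/c1.png

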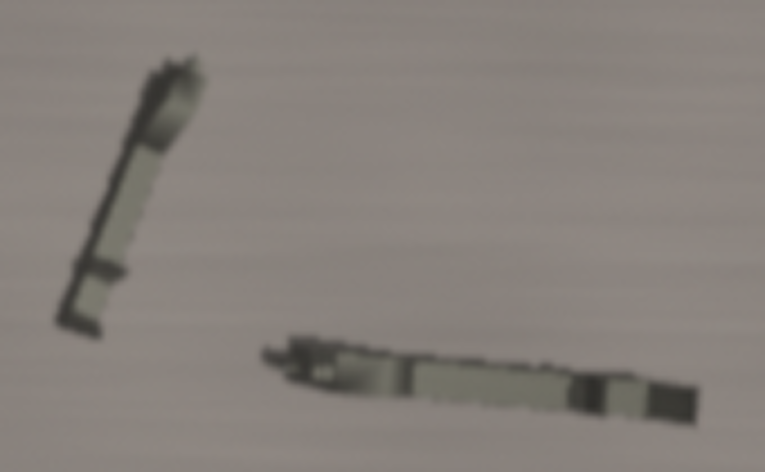

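View pics/c2.png

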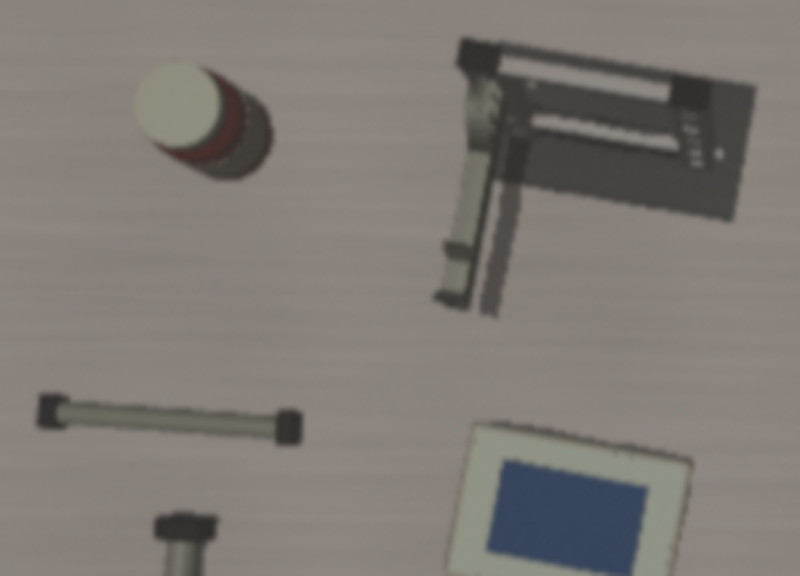

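View pics/c3.png

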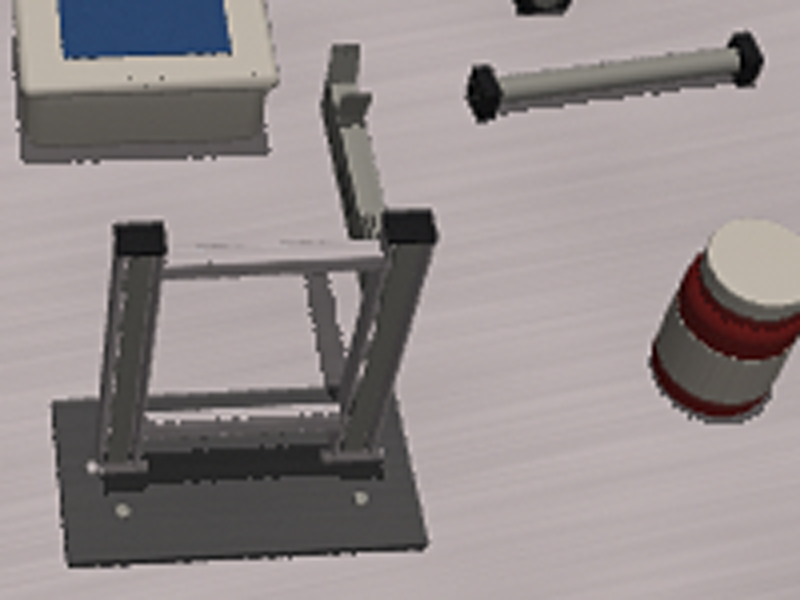

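View pics/c4.png

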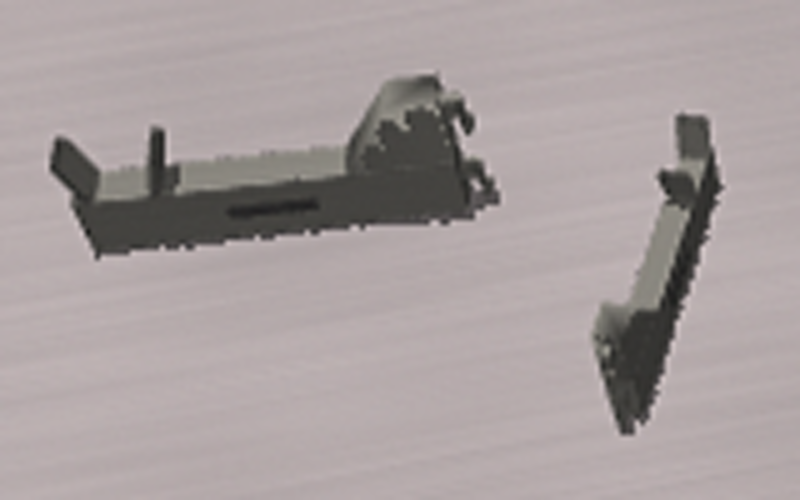

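```bash
cat > fit.py <<'E'
from h import *
from scipy.optimize import minimize
def box(x0,x1,y0,y1,z0,z1): return np.array([[x,y,z] for x in(x0,x1) for y in(y0,y1) for z in(z0,z1)])/1000
def ext(poly,y0,y1): return np.array([[x,y,z] for x,z in poly for y in(y0,y1)])/1000
BR=[box(-75,75,-8,8,0,32),ext([(32,32),(32,10),(75,0),(75,68),(55,68)],-8,8),
 box(75,86,-2.5,2.5,14,23),box(82,86,-2.5,2.5,2,23),box(75,86,-2.5,2.5,54,63),box(82,86,-2.5,2.5,42,63),
 ext([(-65,32),(-69,32),(-75,54),(-71,54)],-8,8),ext([(-45,32),(-41,32),(-35,54),(-39,54)],-8,8)]
RL=[box(-9,9,-100,100,5,23),box(-14,14,-100,-86,0,28),box(-14,14,86,100,0,28)]
def pose(pts,x,y,a,z=0):
    c,s=np.cos(a),np.sin(a); return np.c_[c*pts[:,0]-s*pts[:,1]+x,s*pts[:,0]+c*pts[:,1]+y,pts[:,2]+z]
S=4
def sil(c,model,q,shape=(480,640)):
    m=np.zeros((480*S,640*S),np.uint8)
    for b in model:
        uv=P(c,pose(b,*q)); h=cv2.convexHull(((uv+.5)*S*16).astype(np.int32)); cv2.fillConvexPoly(m,h,255,cv2.LINE_8,4)
    return cv2.resize(m,(640,480),interpolation=cv2.INTER_AREA)/255.
def fit(masks,model,q0,offs=True):
    # masks: {cam: bool}; joint fit
    def cost(q):
        return sum(np.abs(sil(c,model,q[:3])-m).sum()/m.sum() for c,m in masks.items())
    best=None
    for k in range(3):
        s=np.array([q0]+[np.array(q0)+d for d in np.diag([.006,.006,.05])*(1 if k%2==0 else -1)])
        r=minimize(cost,q0,method='Nelder-Mead',options=dict(initial_simplex=s,xatol=2e-4,fatol=1e-4,maxiter=200)); q0=r.x
    return r.x,r.fun
E
python3 - <<'E'
from workcell import bot
from fit import *
np.set_printoptions(precision=4,suppress=True)
out={}
for c in ['scene','top']:
    bot.camera(c)
    for n in ['bracket_mid','rail_mid','rack']:
        for i,d in enumerate(bot.cut_out(n,c)):
            print(c,n,i,round(d['conf'],2),np.round(d['extent']),d['region'].sum()); out[f'{c}_{n}_{i}']=d['region']
np.savez('m.npz',**out)
E
```

```text
scene bracket_mid 0 0.77 [ 99. 233. 189. 274.] 1513
scene bracket_mid 1 0.72 [208. 243. 234. 304.] 629
scene rail_mid 0 0.66 [433. 146. 474. 218.] 750
scene rail_mid 1 0.61 [449. 223. 521. 245.] 651
scene rack 0 0.89 [342. 228. 441. 355.] 5599
top bracket_mid 0 0.81 [412. 229. 445. 288.] 612
top bracket_mid 1 0.61 [459. 291. 555. 312.] 837
top rail_mid 0 0.96 [ 99. 244. 185. 260.] 679
top rail_mid 1 0.63 [132. 281. 157. 392.] 1187
top rack 0 0.64 [226. 134. 325. 217.] 4248
```

```bash
cat > ov.py <<'E'
from fit import *
def draw(img,c,model,q,col=(0,255,0),k=4,off=(0,0),z=0):
    for b in model:
        uv=P(c,pose(b,*q,z)); h=cv2.convexHull(((uv-np.array(off)+.5)*k).astype(np.int32)); cv2.polylines(img,[h],True,col,1)
E
python3 - <<'E'
from ov import *
np.set_printoptions(precision=4,suppress=True)
M=np.load('m.npz')
mb={'top':M['top_bracket_mid_0'].astype(float),'scene':M['scene_bracket_mid_1'].astype(float)}
mr={'top':M['top_rail_mid_0'].astype(float),'scene':M['scene_rail_mid_1'].astype(float)}
for nm,m,mod,q0 in [('br',mb,BR,[.45,-.36,-.31]),('rl',mr,RL,[.455,.357,-.05])]:
    print(nm,fit(m,mod,q0)); 
    for c in m: print(nm,c,fit({c:m[c]},mod,q0))
# rack top corners from top view crop c2 (3.2x, off 90,120)
q=[.67,.015,-.17]
def rk(hole=0): return [box(0,18,58,82,8,230),box(0,18,-82,-58,8,230)]
for c in ['top','scene']:
    a=cv2.imread(f'pics/a_{c}.png'); off={'top':(220,120),'scene':(335,220)}[c]; k=6
    cr=cv2.resize(a[off[1]:off[1]+(100 if c=='top' else 140),off[0]:off[0]+(115)],None,fx=k,fy=k,interpolation=cv2.INTER_CUBIC)[:600]
    if c=='scene': k=4; cr=cv2.resize(a[220:370,335:460],None,fx=4,fy=4,interpolation=cv2.INTER_CUBIC)
    cv2.imwrite(f'pics/r_{c}.png',cr)
    draw(cr,c,rk(),q,k=k,off=off); cv2.imwrite(f'pics/ro_{c}.png',cr)
E
```

```text
br (array([ 0.4443, -0.3575, -0.366 ]), np.float64(0.20318571166322033))
br top (array([ 0.4439, -0.3573, -0.3686]), np.float64(0.10476098936306551))
br scene (array([ 0.4442, -0.3576, -0.3605]), np.float64(0.09447301973253532))
rl (array([ 0.4564,  0.3525, -0.052 ]), np.float64(0.34340221400609905))
rl top (array([ 0.4564,  0.3527, -0.0521]), np.float64(0.1520748505587802))
rl scene (array([ 0.4564,  0.353 , -0.055 ]), np.float64(0.18961477063943857))
```

View pics/ro_top.png

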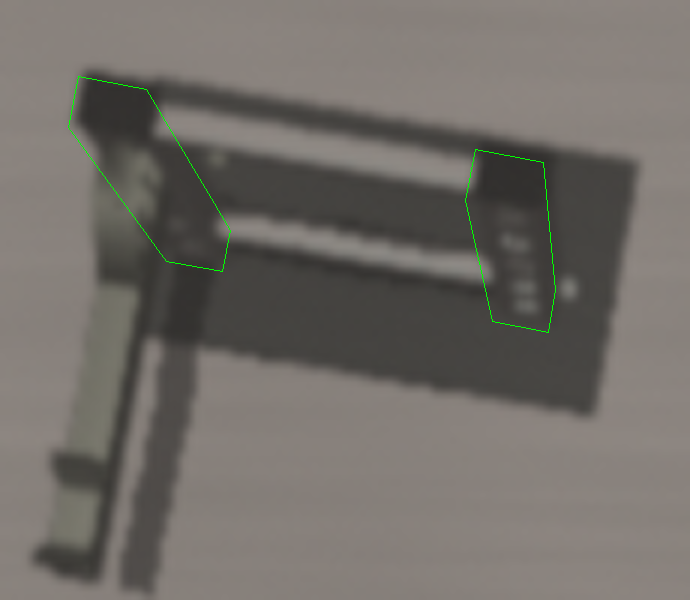

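View pics/ro_scene.png

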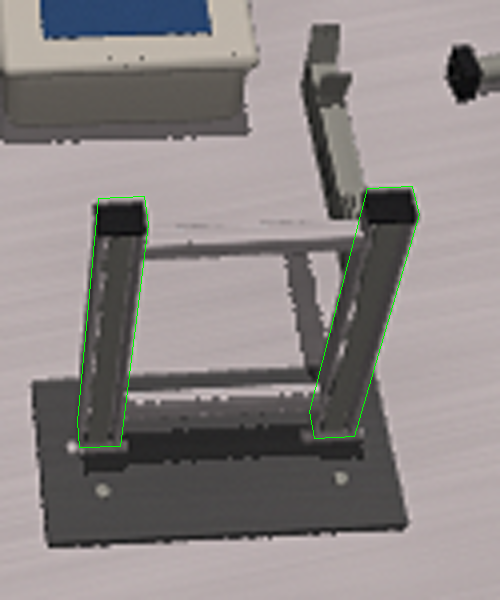

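```bash
cat > mv.py <<'E'
import numpy as np
from scipy.spatial.transform import Rotation as R
from workcell import bot
np.set_printoptions(precision=2,suppress=True)
def need(pos,yaw):
    """tool y down, tool x at world heading yaw (mod pi nearest). prints turn (deg, tool axes), shift (mm) in current and in target tool axes"""
    o=bot.get_obs(); Rc=R.from_quat(o['tool_rot']); 
    best=None
    for k in (0,np.pi):
        x=np.array([np.cos(yaw+k),np.sin(yaw+k),0]); y=np.array([0,0,-1.]); Rt=R.from_matrix(np.c_[x,y,np.cross(x,y)])
        rv=(Rc.inv()*Rt).as_rotvec(degrees=True)
        if best is None or np.linalg.norm(rv)<np.linalg.norm(best[0]): best=(rv,Rt)
    d=(np.array(pos)-o['eef_pos'])*1000
    print('clock',round(o['clock'],2),'tcp',np.round(o['eef_pos'],4),'axes x',Rc.as_matrix()[:,0],'y',Rc.as_matrix()[:,1],'z',Rc.as_matrix()[:,2])
    print('turn',best[0],'shift cur axes',Rc.inv().apply(d),'shift target axes',best[1].inv().apply(d),'F',o['ft_force'],'w',round(o['grip_width'],4))
E
python3 - <<'E'
from mv import *
a=-.366; g=np.array([.4443,-.3575])+.022*np.array([np.cos(a),np.sin(a)])
print(g); need([*g,.15],a+np.pi/2); need([*g,.15],0)
print(bot.get_obs()['joint_pos'])
E
```

```text
[ 0.46 -0.37]
clock 2.2 tcp [0.14 0.48 0.23] axes x [ 0.29  0.96 -0.  ] y [-0. -0. -1.] z [-0.96  0.29  0.  ]
turn [-0.    4.13 -0.  ] shift cur axes [-715.05   81.33 -550.76] shift target axes [-673.49   81.3  -600.88] F [ 0.53  0.43 -0.69] w 0.0859
clock 2.2 tcp [0.14 0.48 0.23] axes x [ 0.29  0.96 -0.  ] y [-0. -0. -1.] z [-0.96  0.29  0.  ]
turn [ 0.   73.16 -0.  ] shift cur axes [-715.05   81.33 -550.76] shift target axes [ 320.05   81.3  -843.92] F [ 0.53  0.43 -0.69] w 0.0859
[1.28 0.24 0.   1.34 0.   1.57]
```

```bash
python3 -m inch '0 0 0 -47 2 -37 0; 0 0 0 -47 2 -37 0; 0 0 0 -47 2 -37 0; 0 0 0 -47 2 -37 0; 0 0 0 -47 2 -37 0; 0 0 0 -47 2 -37 0; 0 0 0 -47 2 -37 0; 0 0 0 -47 2 -37 0; 0 0 0 -47 2 -37 0; 0 0 0 -47 2 -37 0; 0 0 0 -47 2 -37 0; 0 0 0 0 0 0 0'
python3 - <<'E'
from mv import *
import cv2
a=-.366; g=np.array([.4443,-.3575])+.022*np.array([np.cos(a),np.sin(a)])
need([*g,.15],a+np.pi/2)
print(bot.get_obs()['joint_pos'])
E
```

```text
clock: 3.7
eef_pos: [0.3856, -0.1376, 0.209]
tool_rot: [0.569, 0.419, -0.42, -0.569]
ft_force: [-0.7, 1.2, -0.4]
grip_width: 0.0851
clock 3.7 tcp [ 0.39 -0.14  0.21] axes x [ 0.3   0.96 -0.  ] y [ 0. -0. -1.] z [-0.96  0.3  -0.  ]
turn [ 0.03  3.75 -0.03] shift cur axes [-194.1    59.18 -143.08] shift target axes [-184.35   59.01 -155.51] F [-0.71  1.22 -0.43] w 0.0851
[-0.34  0.07 -0.26  1.24 -0.   -0.04]
```

```bash
python3 -m inch '0 3.7 0 0 0 0 0; 0 0 0 -46 10 -39 0; 0 0 0 -46 10 -39 0; 0 0 0 -46 10 -39 0; 0 0 0 -46 10 -39 0; 0 0 0 0 0 0 0'
python3 - <<'E'
from mv import *
import cv2
a=-.366; g=np.array([.4443,-.3575])+.022*np.array([np.cos(a),np.sin(a)])
need([*g,.06],a+np.pi/2)
r=bot.camera('wrist'); cv2.imwrite('pics/w1.png',r['color']); np.save('w1E.npy',r['extrinsics'])
E=r['extrinsics']; print('cam',-E[:3,:3].T@E[:3,3])
from fit import *
im=r['color'].copy()
for b in BR:
    uv=proj(pose(b,.4443,-.3575,-.366),E,r['fx'],r['cx'],r['cy']); cv2.polylines(im,[cv2.convexHull(uv.astype(np.int32))],True,(0,255,0),1)
cv2.imwrite('pics/w1o.png',im)
E
```

```text
clock: 4.45
eef_pos: [0.4664, -0.3628, 0.1661]
tool_rot: [-0.58, -0.402, 0.403, 0.583]
ft_force: [-0.4, 0.8, -0.1]
grip_width: 0.0854
clock 4.45 tcp [ 0.47 -0.36  0.17] axes x [0.35 0.94 0.  ] y [-0.  0. -1.] z [-0.94  0.35  0.  ]
turn [-0.21  0.29  0.06] shift cur axes [ -3.07 106.11   0.14] shift target axes [ -2.97 106.11   0.52] F [-0.36  0.75 -0.15] w 0.0854
cam [ 0.4  -0.34  0.31]
```

View pics/w1o.png

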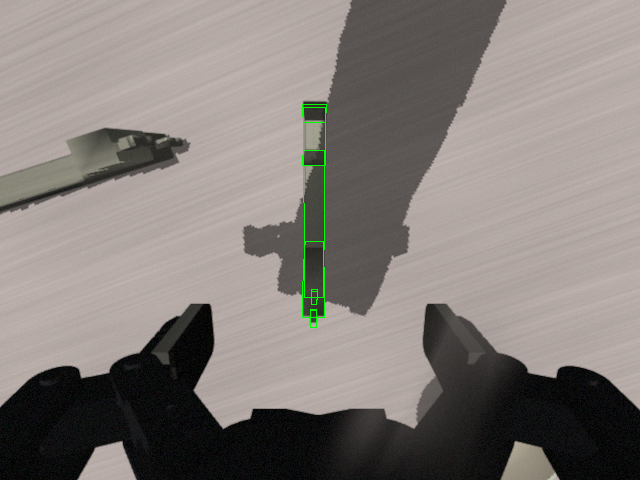

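The overlay matches the short bracket: prongs at (314,105) and (314,157), heel at (314,300). The larger one shows at left (110,165). Descending to grasp.

```bash
python3 -m inch '0 0.3 0 -3 40 0 0; 0 0 0 0 50 0 0; 0 0 0 0 40 0 0; 0 0 0 0 20 0 0; 0 0 0 0 10 0 0; 0 0 0 0 0 0 0; 0 0 0 0 0 0 1; 0 0 0 0 0 0 1; 0 0 0 0 0 0 1; 0 0 0 0 0 0 1; 0 0 0 0 0 0 1; 0 0 0 0 0 0 1'
python3 -m inch '0 0 0 0 0 0 1; 0 0 0 0 0 0 1'
```

```text
clock: 6.0
eef_pos: [0.4653, -0.3647, 0.0099]
tool_rot: [0.583, 0.401, -0.401, -0.582]
ft_force: [-1.9, -2.4, 4.2]
grip_width: 0.0149
clock: 6.25
eef_pos: [0.4653, -0.3646, 0.0099]
tool_rot: [0.583, 0.401, -0.401, -0.582]
ft_force: [-1.4, -2.1, 5.5]
grip_width: 0.0146
```

```bash
python3 -m inch '0 0 0 0 -20 0 1; 0 0 0 0 -50 0 1; 0 0 0 0 -60 0 1; 0 0 0 0 -60 0 1; 0 0 0 0 0 0 1; 0 0 0 0 0 0 1'
python3 - <<'E'
from mv import *
from fit import *
need([.4653,-.3646,.2],-.366+np.pi/2)
for c in ['wrist','scene']:
    r=bot.camera(c); cv2.imwrite(f'pics/w2{c}.png',r['color'] if c=='wrist' else cv2.resize(r['color'][120:320,120:320],None,fx=3,fy=3))
E
```

```text
clock: 7.0
eef_pos: [0.4643, -0.363, 0.1973]
tool_rot: [-0.581, -0.401, 0.402, 0.583]
ft_force: [0.1, 0.4, -4.1]
grip_width: 0.0148
clock 7.0 tcp [ 0.46 -0.36  0.2 ] axes x [0.36 0.93 0.  ] y [-0.  0. -1.] z [-0.93  0.36  0.  ]
turn [-0.19  0.15  0.09] shift cur axes [-1.17 -2.74 -1.48] shift target axes [-1.17 -2.73 -1.49] F [ 0.06  0.41 -4.06] w 0.0148
```

View pics/w2wrist.png

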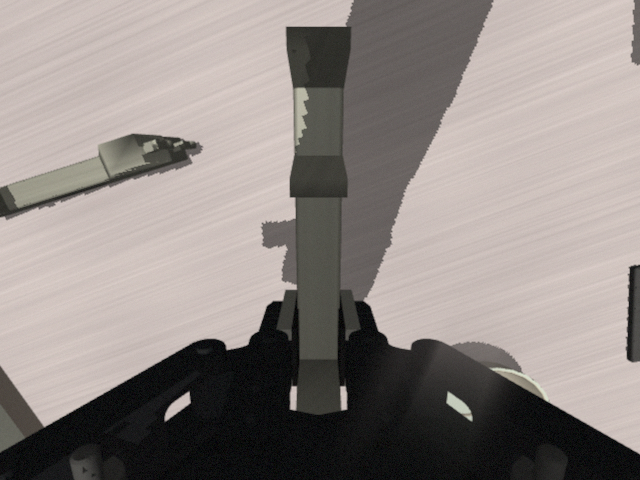

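View pics/w2scene.png

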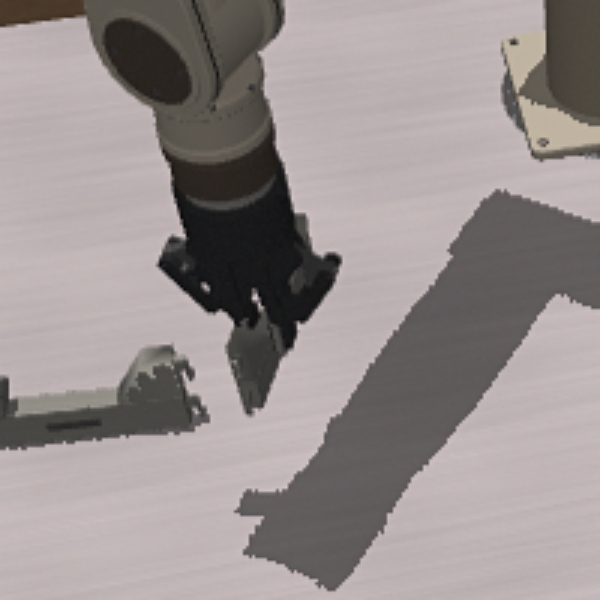

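```bash
cat > hand.py <<'E'
from mv import *
from fit import *
def br_rel(tcp,q,pitch=0,dz=0):
    """bracket heel-based local -> tool offset; returns function world pts given current tcp, heading, assuming upright"""
    pass
def overlay(fn,tcp_g,bq,dx=0,dz=0,pitch=0,dy=0):
    o=bot.get_obs(); r=bot.camera('wrist'); im=r['color'].copy(); E=r['extrinsics']
    Rc=R.from_quat(o['tool_rot']).as_matrix(); 
    # grasp-time rotation: x heading a+90
    a=bq[2]; x=np.array([np.cos(a+np.pi/2),np.sin(a+np.pi/2),0]); Rg=np.c_[x,[0,0,-1.],np.cross(x,[0,0,-1.])]
    for b in BR:
        b=b.copy(); g=np.array([.022,0,.024]); cp,sp=np.cos(pitch),np.sin(pitch); v=b-g
        b=np.c_[cp*v[:,0]+sp*v[:,2],v[:,1],-sp*v[:,0]+cp*v[:,2]]+g+[dx,dy,dz]
        t=(pose(b,*bq)-tcp_g)@Rg; w=t@Rc.T+o['eef_pos']
        uv=proj(w,E,r['fx'],r['cx'],r['cy']); cv2.polylines(im,[cv2.convexHull(uv.astype(np.int32))],True,(0,255,0),1)
    cv2.imwrite(fn,im)
E
python3 - <<'E'
from hand import *
overlay('pics/w3.png',[.4653,-.3646,.0099],[.4443,-.3575,-.366])
E
```

```text
(no output)
```

View pics/w3.png

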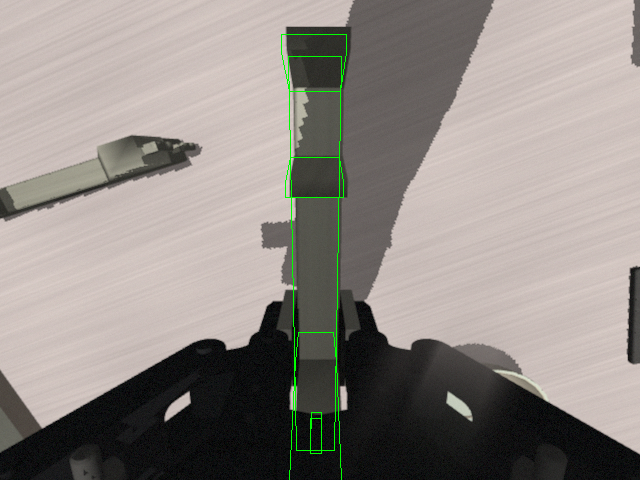

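Bracket held: it sits centred in the jaws with no pitch, and the prongs at (319,27–87) and (318,155–197) match the overlay to about 1 mm. Now I'll fit the stand's pose from the first two pictures.

```bash
cat > rackfit.py <<'E'
from ov import *
from scipy.optimize import differential_evolution
np.set_printoptions(precision=4,suppress=True)
G={}
for c in ['top','scene']:
    g=cv2.cvtColor(cv2.imread(f'pics/a_{c}.png'),cv2.COLOR_BGR2GRAY).astype(np.float32)
    g=cv2.GaussianBlur(g,(0,0),.8); gx=cv2.Sobel(g,cv2.CV_32F,1,0,scale=1/8); gy=cv2.Sobel(g,cv2.CV_32F,0,1,scale=1/8)
    G[c]=(gx,gy)
def seg(a,b): return (np.array(a)/1000.,np.array(b)/1000.)
def lines(c,px):
    L=[]
    for y in (70,-70):
        for s in (-12,12):
            if c=='scene': L+= [(seg((18,y+s,60),(18,y+s,215)),1)]
        L+=[(seg((18,y-12,230),(18,y+12,230)),1)]
        if c=='top' and y<0: L+=[(seg((0,y+12,230),(18,y+12,230)),1),(seg((0,y-12,230),(18,y-12,230)),1)]
        if c=='scene': L+=[(seg((0,y-12,230),(0,y+12,230)),1)]
    # plate top edges
    for x in (px,px+110):
        L+=[(seg((x,-105,8 if (c=='top' or x!=px) else 8),(x,20,8)),1)]
    L+=[(seg((px,-105,8),(px+110,-105,8)),1)]
    if c=='scene': L+=[(seg((px+30,105,8),(px+110,105,8)),1)]
    # fitted bracket arm
    if c=='top':
        for s in (-8,8): L+=[(seg((-125,70+s,168),(-45,70+s,168)),1)]
    else:
        L+=[(seg((-120,78,168),(-60,78,168)),1),(seg((-150,62,136),(-50,62,136)),1)]
    return L
def score(q,cams=('top','scene')):
    x,y,a,px=q; tot=0
    for c in cams:
        gx,gy=G[c]; s=0;n=0
        for (p,r),w in lines(c,px*1000):
            t=np.linspace(0,1,30)[:,None]; pts=p+(r-p)*t; uv=P(c,pose(pts,x,y,a)).astype(np.float32)
            d=uv[-1]-uv[0]; d/=np.linalg.norm(d); nx,ny=-d[1],d[0]
            X=uv[:,0].reshape(1,-1);Y=uv[:,1].reshape(1,-1)
            v=cv2.remap(gx,X,Y,cv2.INTER_LINEAR)*nx+cv2.remap(gy,X,Y,cv2.INTER_LINEAR)*ny
            s+=min(abs(v.mean()),12); n+=1
        tot+=s/n
    return -tot
if __name__=='__main__':
    bd=[(.65,.69),(0,.03),(-.25,-.1),(-.06,0)]
    for cams in [('top','scene'),('top',),('scene',)]:
        r=differential_evolution(score,bd,args=(cams,),seed=1,tol=1e-6,popsize=25); print(cams,r.x,r.fun); 
        if len(cams)==2: Q=r.x
    for c,off,k,w,h in [('top',(215,120),6,120,100),('scene',(335,220),5,125,120)]:
        a=cv2.imread(f'pics/a_{c}.png'); cr=cv2.resize(a[off[1]:off[1]+h,off[0]:off[0]+w],None,fx=k,fy=k,interpolation=cv2.INTER_CUBIC)
        for (p,r_),_ in lines(c,Q[3]*1000):
            uv=((P(c,pose(np.array([p,r_]),*Q[:3]))-off+.5)*k).astype(int); cv2.line(cr,tuple(map(int,uv[0])),tuple(map(int,uv[1])),(0,255,0),1)
        cv2.imwrite(f'pics/rf_{c}.png',cr)
E
python3 rackfit.py
```

```text
('top', 'scene') [ 0.675   0.0109 -0.1791 -0.0361] -22.175933837890625
('top',) [ 0.6741  0.0106 -0.1916 -0.0348] -10.687957763671875
('scene',) [ 0.6768  0.01   -0.1609 -0.0352] -11.538117408752441
```

View pics/rf_top.png

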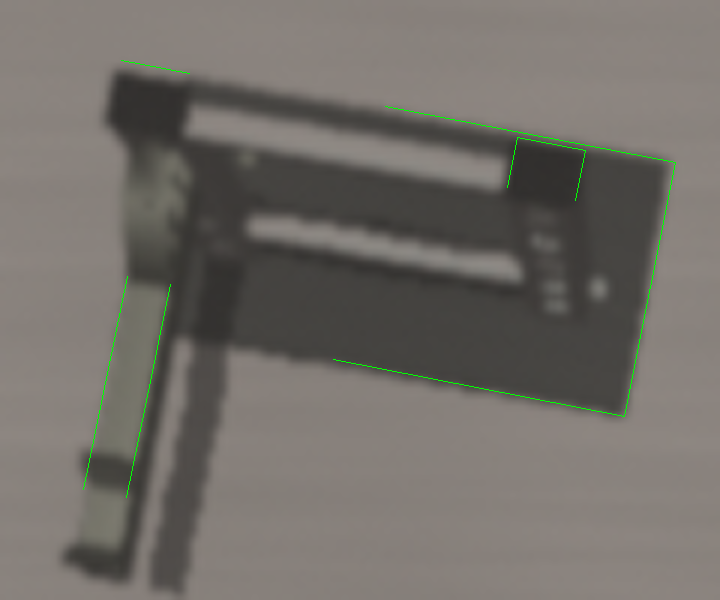

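View pics/rf_scene.png

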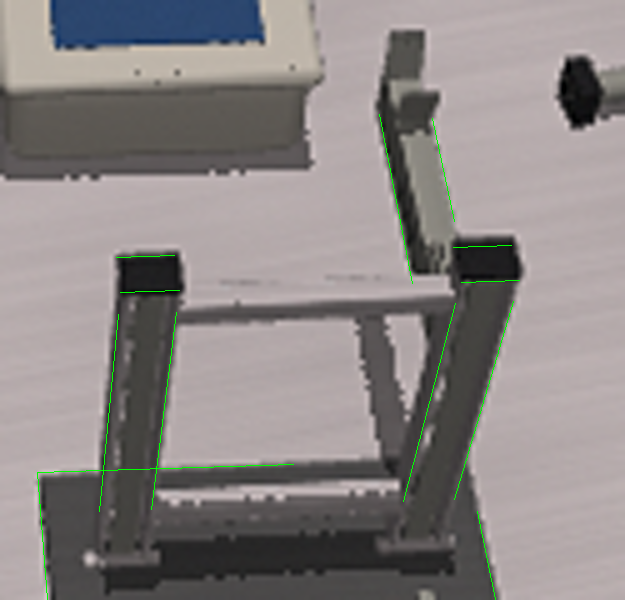

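```bash
python3 - <<'E'
from mv import *
need([.589,-.166,.33],-.17+np.pi/2)
E
```

```text
clock 7.15 tcp [ 0.46 -0.36  0.2 ] axes x [0.36 0.93 0.  ] y [-0.  0. -1.] z [-0.93  0.36  0.01]
turn [ -0.33 -11.09   0.15] shift cur axes [ 228.71 -133.77  -46.33] shift target axes [ 215.1  -133.96  -90.2 ] F [ 0.25 -0.47 -3.22] w 0.015
```

```bash
python3 -m inch '-0.3 -5.5 0 0 -20 0 1; 0 -5.6 0 0 -24 0 1; 0 0 0 43 -18 -18 1; 0 0 0 43 -18 -18 1; 0 0 0 43 -18 -18 1; 0 0 0 43 -18 -18 1; 0 0 0 43 -18 -18 1; 0 0 0 0 0 0 1; 0 0 0 0 0 0 1'
python3 - <<'E'
from mv import *
from fit import *
need([.589,-.166,.33],-.17+np.pi/2)
r=bot.camera('wrist'); cv2.imwrite('pics/w4.png',r['color']); np.save('w4E.npy',r['extrinsics'])
o=bot.get_obs();np.savez('w4o.npz',p=o['eef_pos'],q=o['tool_rot'])
for n in ['empty_slot','fitted_slot','rack','rail_seat']: print(n,[(d['point'],d['conf']) for d in bot.spot_point(n,'wrist')])
im=r['color'].copy()
for b in [box(0,18,58,82,8,230),box(0,18,-82,-58,8,230)]:
    uv=proj(pose(b,.672,.012,-.17),r['extrinsics'],r['fx'],r['cx'],r['cy']); cv2.polylines(im,[cv2.convexHull(uv.astype(np.int32))],True,(0,255,0),1)
cv2.imwrite('pics/w4o.png',im)
E
```

```text
clock: 8.28
eef_pos: [0.5892, -0.1669, 0.3315]
tool_rot: [0.541, 0.456, -0.456, -0.54]
ft_force: [0.2, -0.1, -3.2]
grip_width: 0.0148
clock 8.28 tcp [ 0.59 -0.17  0.33] axes x [ 0.17  0.99 -0.  ] y [ 0. -0. -1.] z [-0.99  0.17 -0.  ]
turn [ 0.08  0.04 -0.05] shift cur axes [0.88 1.51 0.35] shift target axes [0.88 1.51 0.34] F [ 0.17 -0.06 -3.17] w 0.0148
empty_slot [([439.6, 274.8], 0.87)]
fitted_slot [([586.6, 270.3], 0.55)]
rack [([456.4, 239.6], 0.55)]
rail_seat []
```

View pics/w4o.png

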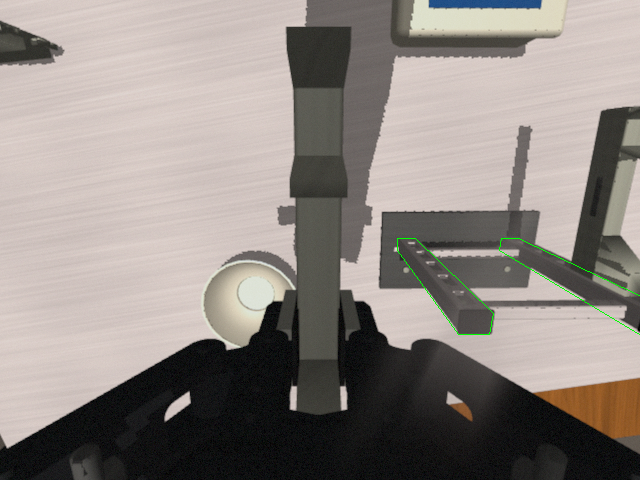

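The stand is in view. The empty upright's cap is at (476,322), its slots at (459,293), (443,276) and so on, and the guess already overlays well. Refining.

```bash
cat > wfit.py <<'E'
from fit import *
from scipy.optimize import differential_evolution
np.set_printoptions(precision=4,suppress=True)
Ew=np.load('w4E.npy'); f,cx,cy=354.9477,318.0565,246.0744
img=cv2.imread('pics/w4.png')
g=cv2.GaussianBlur(cv2.cvtColor(img,cv2.COLOR_BGR2GRAY).astype(np.float32),(0,0),.8); gx=cv2.Sobel(g,cv2.CV_32F,1,0,scale=1/8); gy=cv2.Sobel(g,cv2.CV_32F,0,1,scale=1/8)
def seg(a,b): return np.array([a,b])/1000.
def lines(px):
    L=[seg((0,-58,60),(0,-58,215)),seg((18,-82,30),(18,-82,215)),seg((0,-82,30),(0,-82,215)),seg((0,-58,230),(0,-82,230)),seg((18,-58,230),(18,-82,230)),seg((0,-58,230),(18,-58,230)),
     seg((18,-82,230),(0,-82,230)), seg((0,58,60),(0,58,190)),
     seg((px,-105,8),(px,60,8)),seg((px,-105,8),(px+110,-105,8)),seg((px+110,-105,8),(px+110,-60,8)),seg((px,105,8),(px+40,105,8))]
    for z in (70,110,150): L+=[seg((0,-75,z),(0,-65,z))]
    L+=[seg((-140,62,136),(-20,62,136)),seg((-100,62,168),(-50,62,168))]
    return L
def score(q):
    x,y,a,px=q; s=0
    for l in lines(px*1000):
        t=np.linspace(0,1,40)[:,None]; uv=proj(pose(l[0]+(l[1]-l[0])*t,x,y,a),Ew,f,cx,cy).astype(np.float32)
        d=uv[-1]-uv[0]; d/=np.linalg.norm(d)
        v=-cv2.remap(gx,uv[None,:,0],uv[None,:,1],1)*d[1]+cv2.remap(gy,uv[None,:,0],uv[None,:,1],1)*d[0]
        s+=min(abs(v.mean()),15)
    return -s
r=differential_evolution(score,[(.662,.682),(.002,.022),(-.21,-.13),(-.06,0)],seed=1,tol=1e-6,popsize=25); print(r.x,r.fun)
Q=r.x
off=(370,200);k=4
cr=cv2.resize(img[200:345,370:560],None,fx=k,fy=k,interpolation=cv2.INTER_CUBIC)
cv2.imwrite('pics/wf0.png',cr)
for l in lines(Q[3]*1000):
    uv=((proj(pose(l,*Q[:3]),Ew,f,cx,cy)-off+.5)*k).astype(int); cv2.line(cr,tuple(map(int,uv[0])),tuple(map(int,uv[1])),(0,255,0),1)
cv2.imwrite('pics/wf.png',cr)
p=np.array([[0,-.07,.15],[0,.07,.15]])
print(pose(p,*Q[:3]), proj(pose(p,*Q[:3]),Ew,f,cx,cy))
E
python3 wfit.py
```

```text
[ 0.6698  0.012  -0.166  -0.0376] -202.659423828125
[[ 0.6582 -0.0571  0.15  ]
 [ 0.6813  0.081   0.15  ]] [[441.5002 273.5675]
 [586.0307 273.1195]]
```

View pics/wf.png

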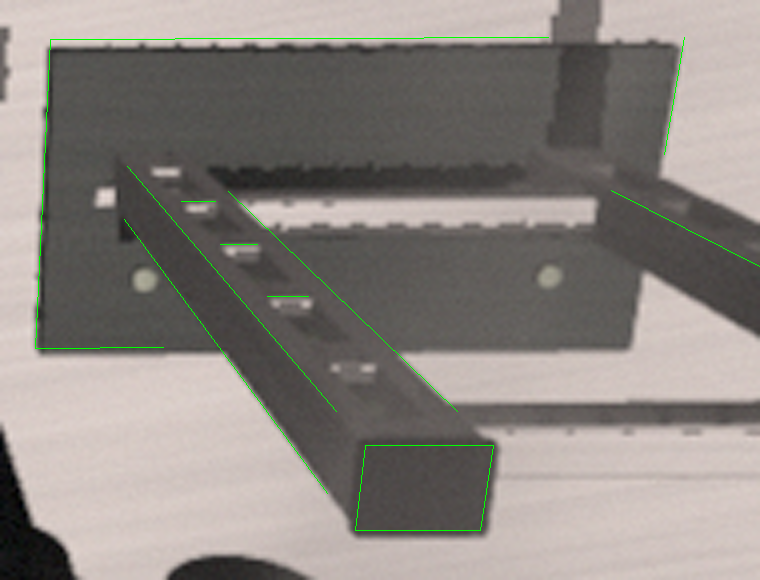

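```bash
python3 - <<'E'
from mv import *
need([.5793,-.0439,.161],-.166+np.pi/2)
E
```

```text
clock 8.53 tcp [ 0.59 -0.17  0.33] axes x [ 0.17  0.99 -0.  ] y [ 0. -0. -1.] z [-0.99  0.17 -0.  ]
turn [ 0.22 -0.32 -0.04] shift cur axes [120.89 171.78  31.33] shift target axes [120.95 171.98  29.99] F [ 0.3   0.82 -3.68] w 0.0147
```

```bash
python3 -m inch '0.2 -0.3 0 40 0 10 1; 0 0 0 40 20 10 1; 0 0 0 41 40 10 1; 0 0 0 0 50 0 1; 0 0 0 0 40 0 1; 0 0 0 0 22 0 1; 0 0 0 0 0 0 1; 0 0 0 0 0 0 1'
python3 - <<'E'
from mv import *
from fit import *
need([.5793,-.0439,.161],-.166+np.pi/2)
for c in ['scene','top','wrist']:
    r=bot.camera(c); cv2.imwrite(f'pics/w5{c}.png',r['color'])
    print(c,[(np.round(d['point']),round(d['conf'],2)) for n in ['bracket_heel','empty_slot'] for d in bot.spot_point(n,c)])
a=cv2.imread('pics/w5scene.png'); A=cv2.resize(a[220:360,320:460],None,fx=4,fy=4,interpolation=cv2.INTER_CUBIC)
cv2.imwrite('pics/w5s.png',A)
a=cv2.imread('pics/w5top.png'); A=cv2.resize(a[110:230,220:340],None,fx=5,fy=5,interpolation=cv2.INTER_CUBIC)
cv2.imwrite('pics/w5t.png',A)
E
```

```text
clock: 9.52
eef_pos: [0.581, -0.0435, 0.1627]
tool_rot: [0.541, 0.458, -0.456, -0.538]
ft_force: [0.8, -1.1, -2.7]
grip_width: 0.0146
clock 9.53 tcp [ 0.58 -0.04  0.16] axes x [ 0.16  0.99 -0.  ] y [ 0. -0. -1.] z [-0.99  0.16 -0.  ]
turn [ 0.21  0.03 -0.03] shift cur axes [-0.66  1.74  1.67] shift target axes [-0.66  1.74  1.66] F [ 0.81 -1.07 -2.67] w 0.0146
scene [(array([358., 282.]), 0.81), (array([185., 260.]), 0.71), (array([362., 292.]), 0.63)]
top [(array([465., 296.]), 0.88), (array([396., 152.]), 0.35), (array([304., 159.]), 0.69), (array([395., 152.]), 0.22)]
wrist []
```

View pics/w5s.png

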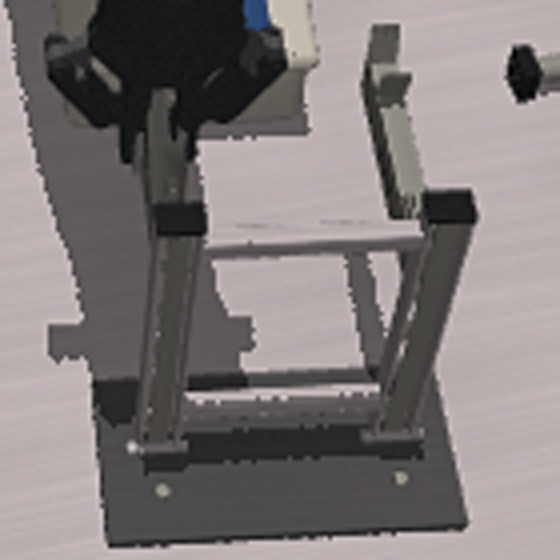

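View pics/w5t.png

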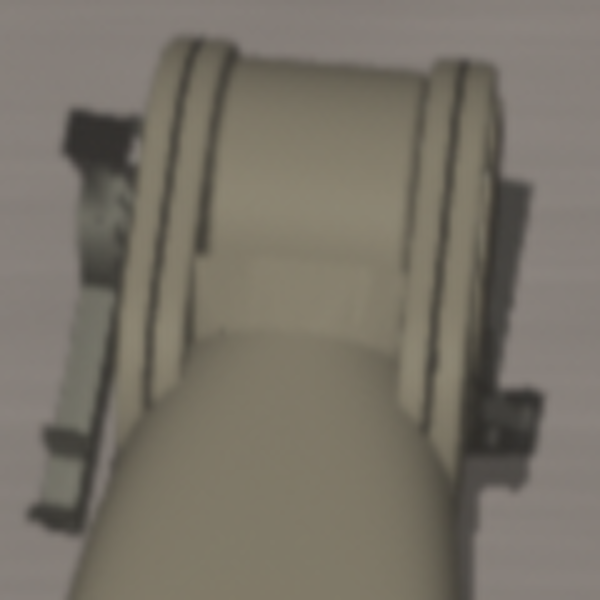

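View pics/w5wrist.png

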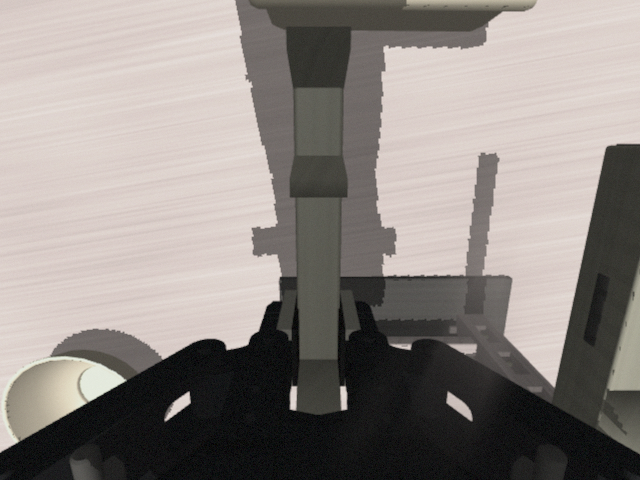

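```bash
cat > sv.py <<'E'
from ov import *
import sys
def hold(tcp,a=-.166,back=.0521,low=.0099):
    # bracket mid pose from tcp
    m=np.array(tcp[:2])+(back-.075)*np.array([np.cos(a),np.sin(a)]); return [*m,a],tcp[2]-low
def show(src,out,tcp,Q=(.6698,.012,-.166),c='scene',off=(320,200),wh=(140,150),k=5):
    a=cv2.imread(src); A=cv2.resize(a[off[1]:off[1]+wh[1],off[0]:off[0]+wh[0]],None,fx=k,fy=k,interpolation=cv2.INTER_CUBIC)[:600]
    q,z=hold(tcp,Q[2]); draw(A,c,BR,q,k=k,off=off,z=z); draw(A,c,[box(0,18,58,82,8,230),box(0,18,-82,-58,8,230)],Q,col=(0,0,255),k=k,off=off); cv2.imwrite(out,A)
E
python3 - <<'E'
from sv import *
show('pics/w5scene.png','pics/w5so.png',[.581,-.0435,.1627])
E
```

```text
(no output)
```

View pics/w5so.png

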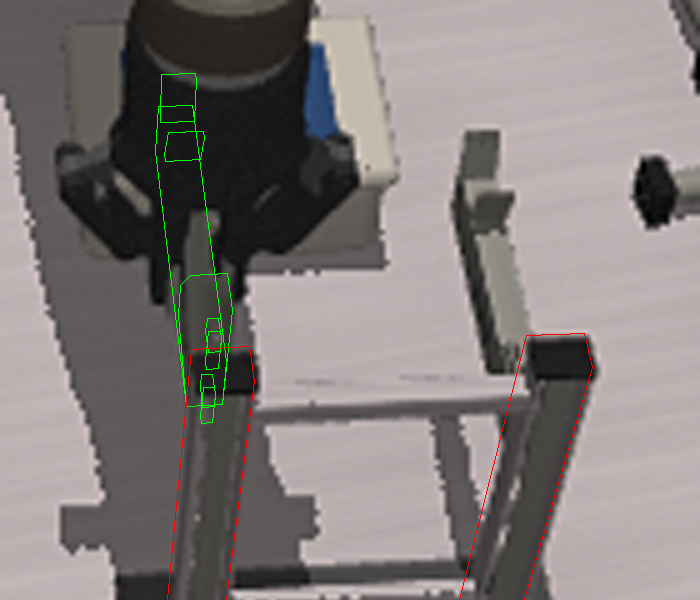

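```bash
python3 - <<'E'
from sv import *
A=cv2.imread('pics/w2scene.png')
A=cv2.resize(A[210:450,150:390],None,fx=2.5,fy=2.5,interpolation=cv2.INTER_CUBIC)
q,z=hold([.4643,-.363,.1973],-.366)
draw(A,'scene',BR,q,k=7.5,off=(170,190),z=z); cv2.imwrite('pics/w2so.png',A)
a=cv2.imread('pics/w5scene.png'); cv2.imwrite('pics/w5sz.png',cv2.resize(a[225:295,335:400],None,fx=8,fy=8,interpolation=cv2.INTER_CUBIC))
E
```

```text
(no output)
```

View pics/w2so.png

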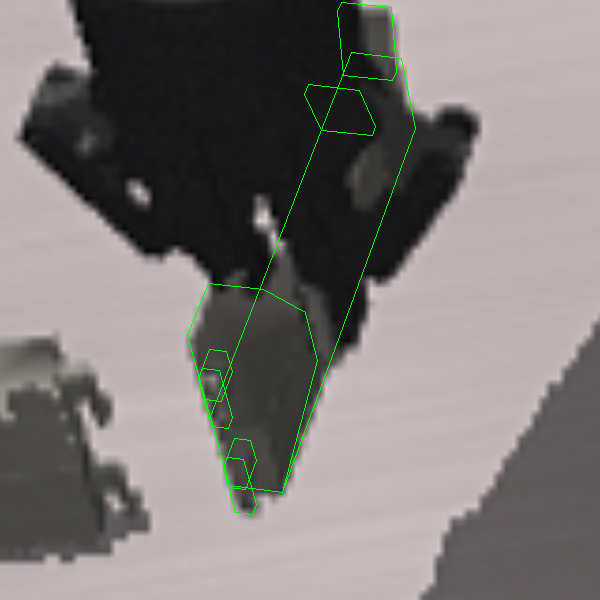

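View pics/w5sz.png

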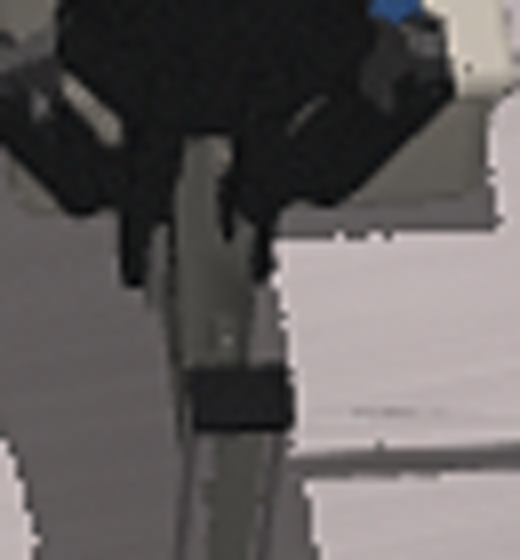

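The overlay agrees with the picture: the heel lies at scene (357–365, 255+) and the cap at (359–372, 272–278). Lateral error is about 1 mm. Advancing carefully.

```bash
python3 -m inch '0 0 0 0 1.8 -6 1; 0 0 0 0 0 -6 1; 0 0 0 0 0 0 1; 0 0 0 0 0 0 1'; python3 -m inch '0 0 0 0 0 -3 1; 0 0 0 0 0 -3 1; 0 0 0 0 0 0 1'; python3 -m inch '0 0 0 0 0 -3 1; 0 0 0 0 0 0 1'
```

```text
clock: 10.48
eef_pos: [0.5921, -0.045, 0.1594]
tool_rot: [0.54, 0.457, -0.457, -0.539]
ft_force: [0.0, 0.1, -3.0]
grip_width: 0.0147
clock: 10.85
eef_pos: [0.5984, -0.046, 0.1597]
tool_rot: [0.54, 0.457, -0.457, -0.539]
ft_force: [0.5, -0.7, -3.2]
grip_width: 0.015
clock: 11.1
eef_pos: [0.6013, -0.0464, 0.1597]
tool_rot: [0.54, 0.457, -0.457, -0.539]
ft_force: [0.1, -0.7, -3.5]
grip_width: 0.0148
```

```bash
python3 -m inch '0 0 0 0 -1.3 -1 1; 0 0 0 0 0 -2 1; 0 0 0 0 0 0 1'; python3 -m inch '0 0 0 0 0 -2 1; 0 0 0 0 0 0 1';  python3 -m inch '0 0 0 0 0 -2 1; 0 0 0 0 0 0 1'
```

```text
clock: 11.48
eef_pos: [0.6042, -0.0469, 0.161]
tool_rot: [0.54, 0.457, -0.457, -0.539]
ft_force: [-0.9, -0.9, -2.9]
grip_width: 0.0148
clock: 11.72
eef_pos: [0.6061, -0.0473, 0.1609]
tool_rot: [0.54, 0.457, -0.457, -0.539]
ft_force: [-0.2, -0.7, -3.4]
grip_width: 0.0148
clock: 11.98
eef_pos: [0.608, -0.0476, 0.1609]
tool_rot: [0.54, 0.457, -0.457, -0.539]
ft_force: [-0.0, -0.5, -3.0]
grip_width: 0.0149
```

```bash
python3 -m inch '0 0 0 0 0 -2 1; 0 0 0 0 0 0 1'; python3 -m inch '0 0 0 0 0 -2 1; 0 0 0 0 0 0 1';
python3 - <<'E'
from mv import *
from sv import *
o=bot.get_obs(); r=bot.camera('scene'); cv2.imwrite('pics/w6.png',r['color'])
show('pics/w6.png','pics/w6o.png',o['eef_pos'])
E
```

```text
clock: 12.22
eef_pos: [0.6081, -0.0476, 0.1609]
tool_rot: [-0.539, -0.457, 0.458, 0.54]
ft_force: [-5.2, 1.5, -0.0]
grip_width: 0.015
clock: 12.48
eef_pos: [0.6081, -0.0477, 0.1608]
tool_rot: [-0.538, -0.456, 0.459, 0.541]
ft_force: [-10.8, 1.3, 2.8]
grip_width: 0.0147
```

View pics/w6o.png

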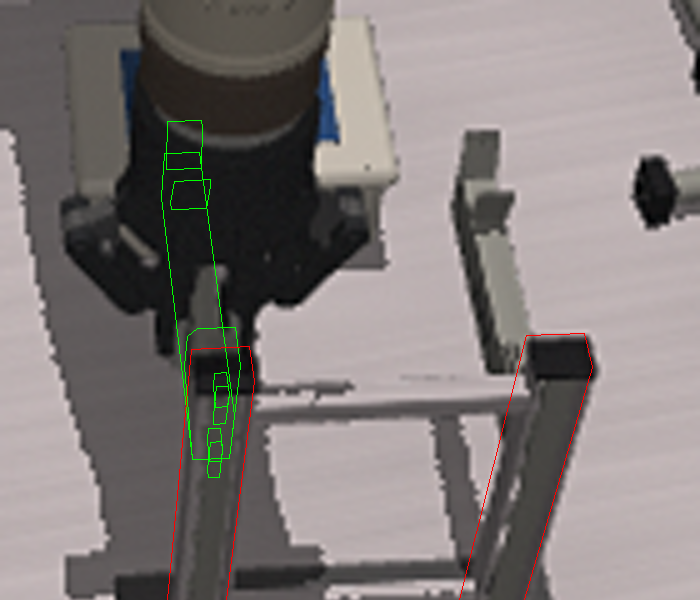

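Contact came with the heel 51 mm ahead of the TCP, against 52 mm expected, so the claws are through the slots; blocked claws would have stopped it 11 mm earlier. Now lowering.

```bash
python3 -m inch '0 0 0 0 2 2 1; 0 0 0 0 2 0 1; 0 0 0 0 0 0 1'; python3 -m inch '0 0 0 0 2 0 1; 0 0 0 0 0 0 1';python3 -m inch '0 0 0 0 2 0 1; 0 0 0 0 0 0 1'
```

```text
clock: 12.9
eef_pos: [0.6081, -0.0476, 0.1569]
tool_rot: [-0.539, -0.457, 0.458, 0.54]
ft_force: [-5.5, 1.1, -0.5]
grip_width: 0.0152
clock: 13.15
eef_pos: [0.6081, -0.0476, 0.1555]
tool_rot: [-0.539, -0.457, 0.458, 0.54]
ft_force: [-7.4, 1.1, 1.6]
grip_width: 0.0148
clock: 13.4
eef_pos: [0.6081, -0.0475, 0.1538]
tool_rot: [-0.539, -0.457, 0.458, 0.54]
ft_force: [-7.5, 2.0, 4.1]
grip_width: 0.0149
```

```bash
python3 -m inch '0 0 0 0 2 0 1; 0 0 0 0 0 0 1'; python3 -m inch '0 0 0 0 2 0 1; 0 0 0 0 0 0 1';python3 -m inch '0 0 0 0 2 0 1; 0 0 0 0 0 0 1';python3 -m inch '0 0 0 0 2 0 1; 0 0 0 0 0 0 1'
```

```text
clock: 13.65
eef_pos: [0.6081, -0.0475, 0.1515]
tool_rot: [-0.539, -0.457, 0.458, 0.54]
ft_force: [-7.1, 0.9, 1.2]
grip_width: 0.015
clock: 13.9
eef_pos: [0.6081, -0.0476, 0.1479]
tool_rot: [-0.539, -0.456, 0.458, 0.54]
ft_force: [-5.0, -0.8, -5.2]
grip_width: 0.0149
clock: 14.15
eef_pos: [0.6082, -0.0476, 0.1467]
tool_rot: [-0.539, -0.457, 0.458, 0.54]
ft_force: [-6.5, 1.0, -1.4]
grip_width: 0.0151
clock: 14.4
eef_pos: [0.6082, -0.0476, 0.1457]
tool_rot: [-0.539, -0.457, 0.458, 0.54]
ft_force: [-9.8, 1.7, 2.7]
grip_width: 0.0143
```

```bash
python3 -m inch '0 0 0 0 2 0 1; 0 0 0 0 0 0 1'; python3 -m inch '0 0 0 0 2 0 1; 0 0 0 0 0 0 1'; python3 -m inch '0 0 0 0 2 0 1; 0 0 0 0 0 0 1'
```

```text
clock: 14.65
eef_pos: [0.6081, -0.0476, 0.1453]
tool_rot: [0.539, 0.457, -0.457, -0.539]
ft_force: [-12.7, 1.9, 9.3]
grip_width: 0.0148
clock: 14.9
eef_pos: [0.6079, -0.0476, 0.1443]
tool_rot: [0.54, 0.457, -0.457, -0.539]
ft_force: [-15.5, 1.9, 14.0]
grip_width: 0.0146
clock: 15.15
eef_pos: [0.6078, -0.0476, 0.1435]
tool_rot: [0.54, 0.457, -0.457, -0.539]
ft_force: [-17.9, 1.6, 19.2]
grip_width: 0.0152
```

```bash
python3 -m inch '0 0 0 0 -6 2 1; 0 0 0 0 0 0 0.5; 0 0 0 0 0 0 0.5; 0 0 0 0 0 0 0.5; 0 0 0 0 0 0 0.5; 0 0 0 0 -20 0 0.5; 0 0 0 0 -40 4 0.5; 0 0 0 0 -50 10 0.5; 0 0 0 0 -50 10 0.5; 0 0 0 0 0 0 1; 0 0 0 0 0 0 1'
python3 - <<'E'
from mv import *
from sv import *
for c in ['scene','wrist']:
    r=bot.camera(c); cv2.imwrite(f'pics/w7{c}.png',r['color']); np.save('w7E.npy',r['extrinsics'])
    print(c,[(n,np.round(d['point']),round(d['conf'],2)) for n in ['bracket_heel','bracket_cradle','bracket_mid','empty_slot'] for d in bot.spot_point(n,c)])
np.save('w7E.npy',r['extrinsics'])
a=-.166; Q=(.6698,.012,a)
show('pics/w7scene.png','pics/w7o.png',[*(pose(np.array([[-.0521,-.07,0]]),*Q)[0,:2]),.1459])
im=r['color'].copy()
m=pose(np.array([[-.075,-.07,0]]),*Q)[0,:2]
for b in BR: 
    uv=proj(pose(b,*m,a,.136),r['extrinsics'],r['fx'],r['cx'],r['cy']); cv2.polylines(im,[cv2.convexHull(uv.astype(np.int32))],True,(0,255,0),1)
cv2.imwrite('pics/w7wo.png',im)
E
```

```text
clock: 16.52
eef_pos: [0.5841, -0.0435, 0.3045]
tool_rot: [0.54, 0.457, -0.457, -0.539]
ft_force: [-0.1, 0.6, -0.5]
grip_width: 0.0069
scene [('bracket_heel', array([187., 259.]), 0.59), ('bracket_cradle', array([114., 257.]), 0.85), ('bracket_cradle', array([358., 244.]), 0.7), ('bracket_mid', array([356., 263.]), 0.88), ('bracket_mid', array([146., 255.]), 0.79), ('empty_slot', array([359., 291.]), 0.59)]
wrist [('bracket_cradle', array([318., 167.]), 0.76), ('bracket_mid', array([317., 232.]), 0.56)]
```

View pics/w7o.png

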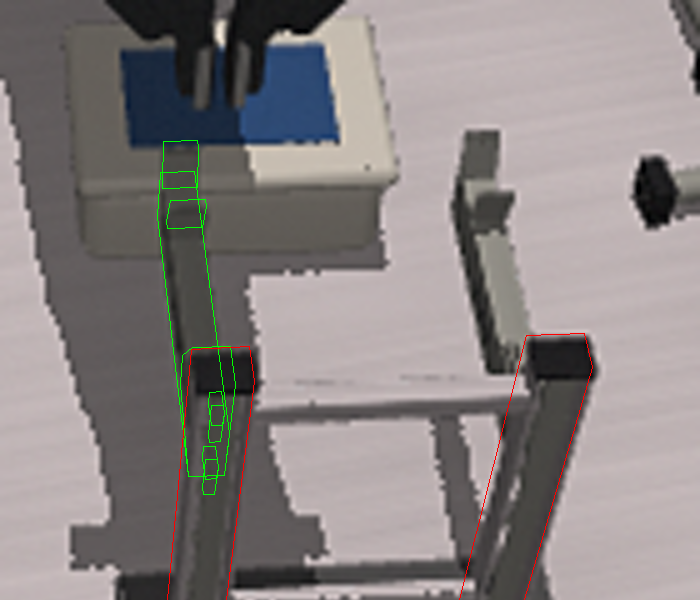

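View pics/w7wo.png

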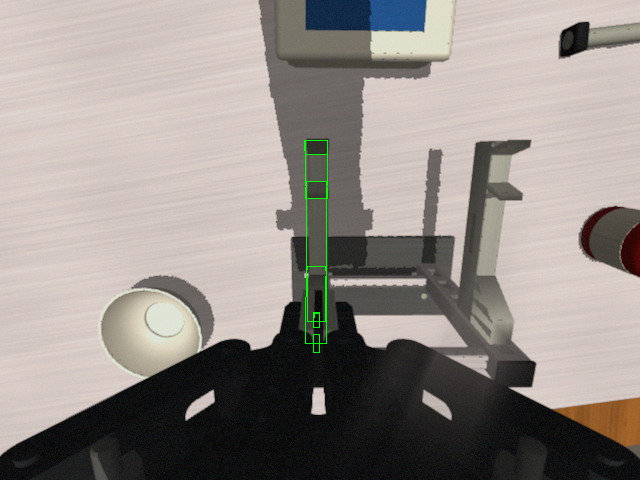

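The bracket hangs where home is predicted, to about 1 px in both views: prongs at wrist (317,147) and (317,190). I'll make sure of the lock by pressing on the heel with shut fingers.

```bash
python3 - <<'E'
from mv import *
from fit import pose
a=-.166
p=pose(np.array([[-.014,-.07,.215]]),.6698,.012,a)[0]; print(p); need(p,a+np.pi/2)
E
```

```text
[ 0.64 -0.05  0.21]
clock 17.02 tcp [ 0.58 -0.04  0.3 ] axes x [ 0.16  0.99 -0.  ] y [ 0. -0. -1.] z [-0.99  0.16 -0.  ]
turn [ 0.06  0.08 -0.05] shift cur axes [ -1.11  89.65 -61.32] shift target axes [ -1.1   89.58 -61.42] F [-0.16  0.33  0.67] w 0.0
```

```bash
python3 -m inch '0 0 0 -1 0 -30 1; 0 0 0 0 0 -31 1; 0 0 0 0 45 0 1; 0 0 0 0 35 0 1; 0 0 0 0 8 0 1; 0 0 0 0 0 0 1'; python3 -m inch '0 0 0 0 3 0 1; 0 0 0 0 3 0 1; 0 0 0 0 0 0 1';  python3 -m inch '0 0 0 0 3 0 1; 0 0 0 0 0 0 1'; python3 -m inch '0 0 0 0 3 0 1; 0 0 0 0 0 0 1'; python3 -m inch '0 0 0 0 3 0 1; 0 0 0 0 0 0 1'
```

```text
clock: 17.77
eef_pos: [0.6442, -0.0545, 0.2174]
tool_rot: [0.54, 0.457, -0.457, -0.539]
ft_force: [0.4, 0.1, 0.1]
grip_width: -0.0004
clock: 18.15
eef_pos: [0.6444, -0.0546, 0.2115]
tool_rot: [0.54, 0.458, -0.457, -0.539]
ft_force: [-0.8, -0.2, 0.6]
grip_width: 0.0001
clock: 18.4
eef_pos: [0.644, -0.0546, 0.2077]
tool_rot: [0.54, 0.457, -0.457, -0.539]
ft_force: [0.4, -0.8, -0.5]
grip_width: 0.0002
clock: 18.65
eef_pos: [0.644, -0.0546, 0.2046]
tool_rot: [0.54, 0.457, -0.457, -0.539]
ft_force: [0.1, 0.2, 0.4]
grip_width: 0.0004
clock: 18.9
eef_pos: [0.6444, -0.0546, 0.2036]
tool_rot: [0.541, 0.458, -0.457, -0.538]
ft_force: [-2.7, 0.2, 5.0]
grip_width: 0.0001
```

```bash
python3 -m inch '0 0 0 0 4 0 1; 0 0 0 0 0 0 1'; python3 -m inch '0 0 0 0 4 0 1; 0 0 0 0 0 0 1'; python3 -m inch '0 0 0 0 3 0 1; 0 0 0 0 0 0 1; 0 0 0 0 0 0 1'
```

```text
clock: 19.15
eef_pos: [0.6446, -0.0546, 0.2032]
tool_rot: [0.541, 0.459, -0.456, -0.537]
ft_force: [-7.0, -0.0, 18.4]
grip_width: -0.0005
clock: 19.4
eef_pos: [0.6446, -0.0546, 0.2029]
tool_rot: [0.542, 0.46, -0.455, -0.537]
ft_force: [-12.4, 1.0, 30.3]
grip_width: -0.0003
clock: 19.77
eef_pos: [0.6447, -0.0546, 0.2027]
tool_rot: [0.543, 0.46, -0.454, -0.536]
ft_force: [-15.9, 0.8, 39.5]
grip_width: 0.0003
```

Contact came at z = 0.204, exactly the home height of the heel top (0.136 + 0.068), and the bracket held firm under 39 N. It's locked. On to the rail.

```bash
python3 -m inch '0 0 0 0 -15 0 1; 0 0 0 0 -50 0 1; 0 0 0 0 -50 0 0; 0 10.4 0 0 0 0 0; 0 10.4 0 0 0 0 0; 0 10.4 0 0 0 0 0; 0 10.4 0 0 0 0 0; 0 10.4 0 0 0 0 0; 0 10.4 0 0 0 0 0; 0 10.4 0 0 0 0 0; 0 10.4 0 0 0 0 0; 0 0 0 0 0 0 0'
python3 - <<'E'
from mv import *
need([.4564,.3525,.15],-.052)
print(bot.get_obs()['joint_pos'])
E
```

```text
clock: 21.28
eef_pos: [0.6441, -0.0545, 0.3054]
tool_rot: [0.707, -0.015, 0.016, -0.707]
ft_force: [0.1, 0.1, -1.0]
grip_width: 0.0851
clock 21.27 tcp [ 0.64 -0.05  0.31] axes x [ 1.   -0.04  0.  ] y [ 0. -0. -1.] z [ 0.04  1.   -0.  ]
turn [0.05 0.46 0.04] shift cur axes [-205.49  154.91  398.5 ] shift target axes [-208.6   155.42  396.68] F [ 0.08  0.1  -1.02] w 0.0851
[-0.08  0.55  0.65  1.68 -0.    1.53]
```

```bash
python3 -m inch '0 0.5 0 0 0 0 0; 0 0 0 -26 0 50 0; 0 0 0 -26 0 50 0; 0 0 0 -26 0 50 0; 0 0 0 -26 20 50 0; 0 0 0 -26 30 50 0; 0 0 0 -26 30 50 0; 0 0 0 -26 30 50 0; 0 0 0 -26 40 47 0; 0 0 0 0 0 0 0'
python3 - <<'E'
from mv import *
from fit import *
need([.4564,.3525,.15],-.052)
r=bot.camera('wrist'); im=r['color'].copy()
for b in RL:
    uv=proj(pose(b,.4564,.3525,-.052),r['extrinsics'],r['fx'],r['cx'],r['cy']); cv2.polylines(im,[cv2.convexHull(uv.astype(np.int32))],True,(0,255,0),1)
cv2.imwrite('pics/w8.png',im)
E
```

```text
clock: 22.52
eef_pos: [0.4574, 0.3483, 0.1562]
tool_rot: [0.709, -0.018, 0.015, -0.705]
ft_force: [0.5, -1.6, 0.8]
grip_width: 0.0852
clock 22.52 tcp [0.46 0.35 0.16] axes x [ 1.   -0.05 -0.  ] y [-0. -0. -1.] z [ 0.05  1.   -0.01]
turn [ 0.29  0.27 -0.24] shift cur axes [-1.2   6.18  4.21] shift target axes [-1.25  6.2   4.17] F [ 0.47 -1.55  0.75] w 0.0852
```

View pics/w8.png

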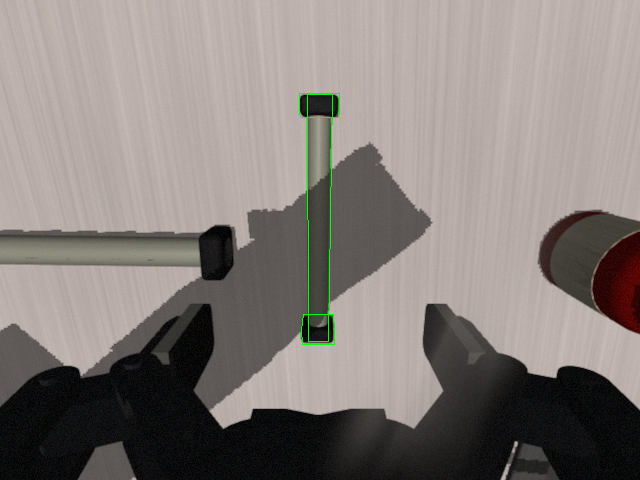

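```bash
python3 -m inch '0.3 0.3 0 -1 40 4 0; 0 0 0 0 50 0 0; 0 0 0 0 40 0 0; 0 0 0 0 15 0 0; 0 0 0 0 0 0 0; 0 0 0 0 0 0 0'; python3 - <<'E'
from mv import *
need([.4564,.3525,.003],-.052)
E
```

```text
clock: 23.32
eef_pos: [0.4626, 0.3519, 0.0171]
tool_rot: [-0.704, 0.02, -0.023, 0.709]
ft_force: [0.7, 0.3, -0.1]
grip_width: 0.0855
clock 23.32 tcp [0.46 0.35 0.02] axes x [ 1.   -0.06  0.  ] y [ 0.01  0.01 -1.  ] z [0.06 1.   0.01]
turn [-0.39 -0.48  0.27] shift cur axes [-6.32 14.08  0.09] shift target axes [-6.26 14.11  0.24] F [ 0.65  0.26 -0.09] w 0.0855
```

```bash
python3 -m inch '-0.3 -0.4 0.2 -6 4 0 0; 0 0 0 0 4 0 0; 0 0 0 0 4 0 0; 0 0 0 0 0 0 0'; python3 - <<'E'
from mv import *
need([.4564,.3525,.003],-.052)
E
```

```text
clock: 23.82
eef_pos: [0.4545, 0.3513, 0.0024]
tool_rot: [0.707, -0.02, 0.018, -0.706]
ft_force: [-0.3, 0.8, 0.7]
grip_width: 0.0856
clock 23.82 tcp [0.45 0.35 0.  ] axes x [ 1.   -0.05 -0.  ] y [-0. -0. -1.] z [ 0.05  1.   -0.  ]
turn [ 0.09 -0.05 -0.15] shift cur axes [ 1.87 -0.57  1.31] shift target axes [ 1.88 -0.56  1.31] F [-0.34  0.79  0.71] w 0.0856
```

```bash
python3 -m inch '0 0 0 2 0 0 0; 0 0 0 0 0 0 1; 0 0 0 0 0 0 1; 0 0 0 0 0 0 1; 0 0 0 0 0 0 1; 0 0 0 0 0 0 1; 0 0 0 0 0 0 1; 0 0 0 0 0 0 1'; python3 -m inch '0 0 0 0 -10 0 1; 0 0 0 0 -40 0 1; 0 0 0 0 -60 0 1; 0 0 0 0 -60 0 1; 0 0 0 0 -60 0 1; 0 0 0 0 0 0 1'
python3 - <<'E'
from mv import *
from fit import *
need([.4564,.3525,.003],-.052)
r=bot.camera('wrist'); cv2.imwrite('pics/w9.png',r['color']); np.save('w9E.npy',r['extrinsics'])
r=bot.camera('scene'); cv2.imwrite('pics/w9s.png',cv2.resize(r['color'][130:280,400:600],None,fx=4,fy=4))
E
```

```text
clock: 24.82
eef_pos: [0.4569, 0.3515, 0.0032]
tool_rot: [0.707, -0.019, 0.018, -0.707]
ft_force: [0.1, -0.6, 2.9]
grip_width: 0.016
clock: 25.58
eef_pos: [0.4598, 0.3535, 0.2395]
tool_rot: [-0.704, 0.016, -0.021, 0.709]
ft_force: [0.1, -0.3, -2.3]
grip_width: 0.016
clock 25.57 tcp [0.46 0.35 0.24] axes x [ 1.   -0.05  0.01] y [ 0.01  0.01 -1.  ] z [0.05 1.   0.01]
turn [-0.4  -0.05  0.43] shift cur axes [ -5.11 236.47  -2.87] shift target axes [ -3.32 236.52  -1.19] F [ 0.06 -0.32 -2.28] w 0.016
```

View pics/w9.png

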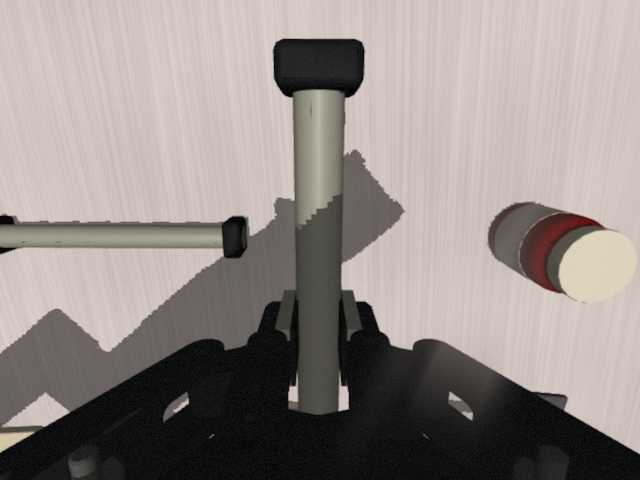

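View pics/w9s.png

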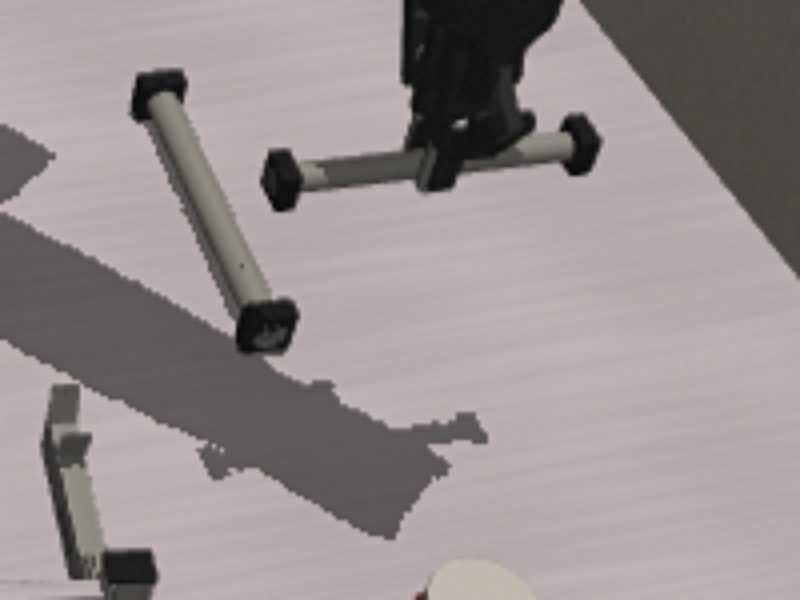

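Rail held at its middle: cap at wrist (318,67), tube centred between the pads. Moving over the cradles.

```bash
python3 - <<'E'
from mv import *
need([.5414,.0325,.24],-.166)
E
```

```text
clock 25.68 tcp [0.46 0.35 0.23] axes x [ 1.   -0.05 -0.  ] y [-0. -0. -1.] z [ 0.05  1.   -0.  ]
turn [ 0.03  6.48 -0.07] shift cur axes [ 100.91   -6.74 -314.15] shift target axes [ 135.71   -6.75 -300.76] F [ 0.12  1.23 -2.87] w 0.0156
```

```bash
python3 -m inch '0 6.5 0 0 -8 0 1; 0 0 0 19 0 -43 1; 0 0 0 19 0 -43 1; 0 0 0 19 0 -43 1; 0 0 0 19 0 -43 1; 0 0 0 19 0 -43 1; 0 0 0 19 0 -43 1; 0 0 0 19 0 -42 1; 0 0 0 0 0 0 1; 0 0 0 0 0 0 1'
python3 - <<'E'
from mv import *
from ov import *
need([.5414,.0325,.24],-.166)
for c in ['scene','top','wrist']:
    r=bot.camera(c); cv2.imwrite(f'pics/x1{c}.png',r['color'])
a=cv2.imread('pics/x1scene.png'); cv2.imwrite('pics/x1s.png',cv2.resize(a[190:310,320:460],None,fx=5,fy=5,interpolation=cv2.INTER_CUBIC))
E
```

```text
clock: 26.92
eef_pos: [0.5375, 0.0337, 0.2389]
tool_rot: [0.705, -0.061, 0.057, -0.704]
ft_force: [-0.1, 0.3, -2.6]
grip_width: 0.0158
clock 26.93 tcp [0.54 0.03 0.24] axes x [ 0.99 -0.17 -0.01] y [-0.01 -0.   -1.  ] z [ 0.17  0.99 -0.  ]
turn [ 0.09 -0.06 -0.35] shift cur axes [ 4.02 -1.12 -0.54] shift target axes [ 4.03 -1.09 -0.54] F [-0.06  0.31 -2.62] w 0.0158
```

View pics/x1s.png

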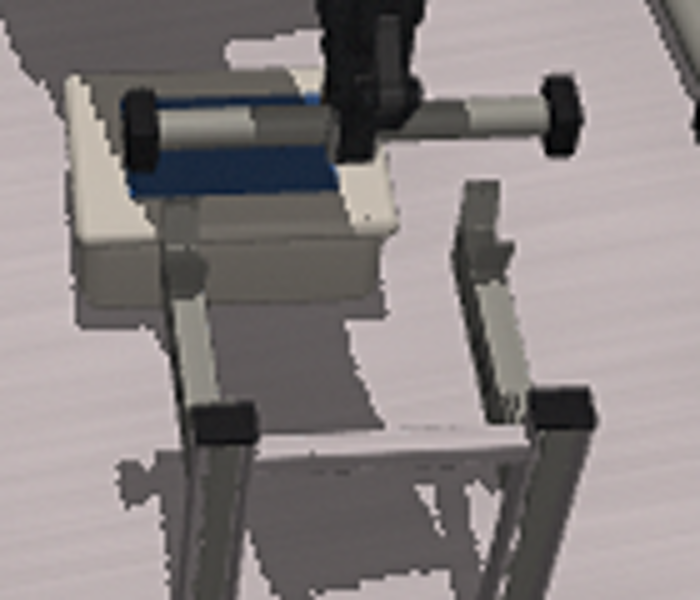

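View pics/x1wrist.png

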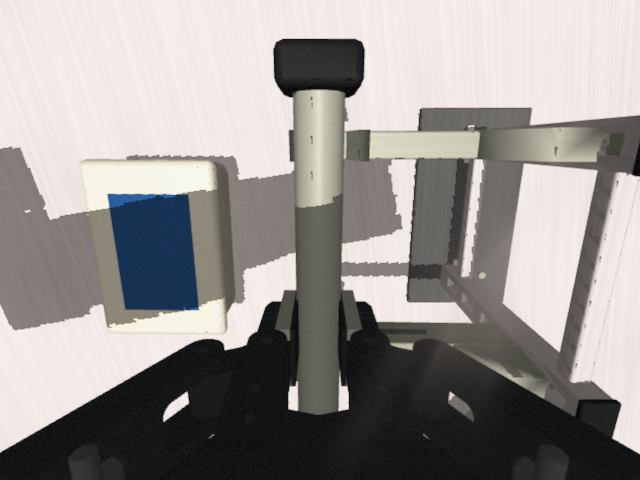

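```bash
python3 -m inch '0 0 -0.35 4.5 5 -0.5 1; 0 0 0 0 12 0 1; 0 0 0 0 12 0 1; 0 0 0 0 10 0 1; 0 0 0 0 8 0 1; 0 0 0 0 0 0 1; 0 0 0 0 0 0 1'
python3 - <<'E'
from mv import *
from ov import *
need([.5414,.0325,.1662],-.166)
for c in ['scene','wrist']:
    r=bot.camera(c); cv2.imwrite(f'pics/x2{c}.png',r['color'])
a=cv2.imread('pics/x2scene.png'); cv2.imwrite('pics/x2s.png',cv2.resize(a[190:310,320:460],None,fx=5,fy=5,interpolation=cv2.INTER_CUBIC))
E
```

```text
clock: 27.95
eef_pos: [0.5435, 0.0324, 0.1943]
tool_rot: [0.705, -0.057, 0.06, -0.704]
ft_force: [-0.4, 0.3, -2.3]
grip_width: 0.0159
clock 27.95 tcp [0.54 0.03 0.19] axes x [ 0.99 -0.17  0.  ] y [ 0. -0. -1.] z [ 0.17  0.99 -0.  ]
turn [ 0.06 -0.03  0.28] shift cur axes [-2.24 28.1  -0.19] shift target axes [-2.11 28.11 -0.22] F [-0.36  0.3  -2.27] w 0.0159
```

View pics/x2s.png

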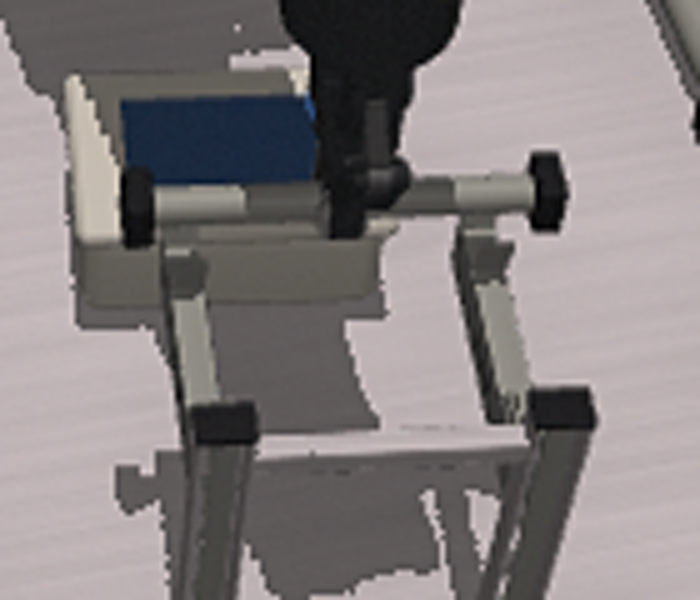

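View pics/x2wrist.png

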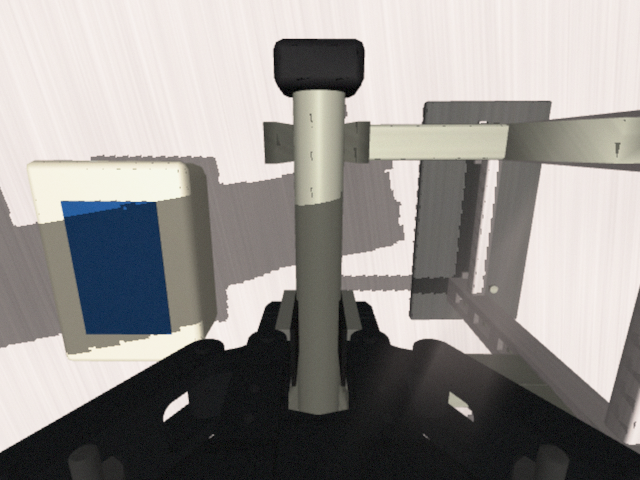

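Prong tops at wrist columns 264–371 centre on 317.5 and the rail is at 319, so it's centred. Lowering gently.

```bash
python3 -m inch '0 0 0.2 -0.5 5 0 1; 0 0 0 0 5 0 1; 0 0 0 0 5 0 1; 0 0 0 0 5 0 1; 0 0 0 0 0 0 1; 0 0 0 0 0 0 1'; python3 -m inch '0 0 0 0 3 0 1; 0 0 0 0 2 0 1; 0 0 0 0 0 0 1'
```

```text
clock: 28.8
eef_pos: [0.5429, 0.0324, 0.174]
tool_rot: [0.705, -0.058, 0.059, -0.704]
ft_force: [0.8, -0.7, -2.4]
grip_width: 0.0156
clock: 29.18
eef_pos: [0.5426, 0.0324, 0.1687]
tool_rot: [0.705, -0.059, 0.059, -0.704]
ft_force: [0.2, 0.3, -1.5]
grip_width: 0.0154
```

```bash
python3 -m inch '0 0 0 0 1 0 1; 0 0 0 0 1 0 1; 0 0 0 0 0 0 1'; python3 -m inch '0 0 0 0 1 0 1; 0 0 0 0 0 0 1'
python3 - <<'E'
from mv import *
from ov import *
need([.5414,.0325,.1662],-.166)
for c in ['scene','wrist']:
    r=bot.camera(c); cv2.imwrite(f'pics/x3{c}.png',r['color'])
a=cv2.imread('pics/x3scene.png'); cv2.imwrite('pics/x3s.png',cv2.resize(a[190:310,320:460],None,fx=5,fy=5,interpolation=cv2.INTER_CUBIC))
E
```

```text
clock: 29.55
eef_pos: [0.5427, 0.0324, 0.1669]
tool_rot: [0.705, -0.059, 0.059, -0.704]
ft_force: [-0.5, 0.1, -2.2]
grip_width: 0.0156
clock: 29.8
eef_pos: [0.5429, 0.0324, 0.166]
tool_rot: [0.705, -0.058, 0.059, -0.704]
ft_force: [-0.5, 0.8, -0.9]
grip_width: 0.0156
clock 29.8 tcp [0.54 0.03 0.17] axes x [ 0.99 -0.17  0.  ] y [ 0. -0. -1.] z [ 0.17  0.99 -0.  ]
turn [ 0.06 -0.02  0.06] shift cur axes [-1.48 -0.18 -0.18] shift target axes [-1.48 -0.18 -0.18] F [-0.53  0.81 -0.93] w 0.0156
```

View pics/x3s.png

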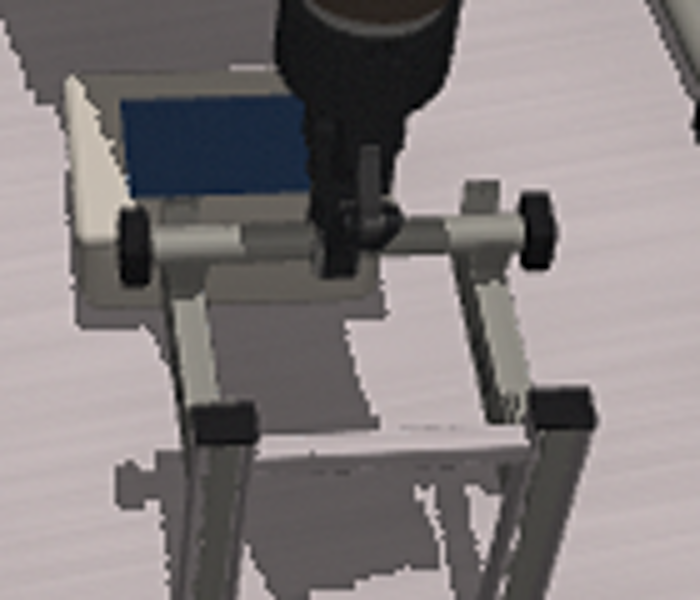

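View pics/x3wrist.png

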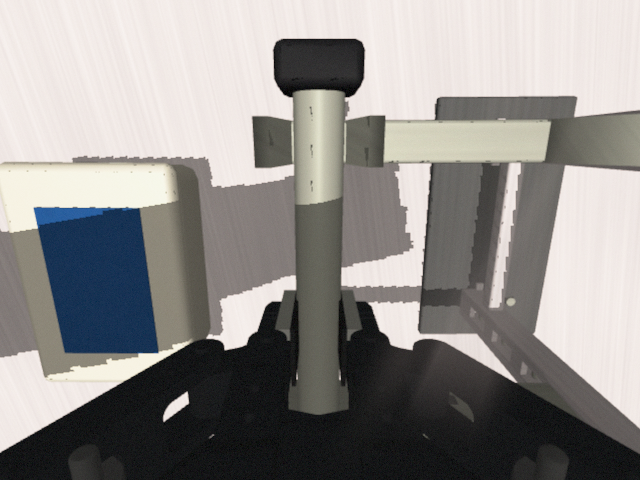

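```bash
python3 -m inch '0 0 0 0 1 0 1; 0 0 0 0 0 0 1; 0 0 0 0 0 0 1'; python3 -m inch '0 0 0 0 1 0 1; 0 0 0 0 0 0 1; 0 0 0 0 0 0 1'
```

```text
clock: 30.28
eef_pos: [0.5429, 0.0324, 0.1652]
tool_rot: [0.705, -0.058, 0.059, -0.704]
ft_force: [-0.2, -0.9, 0.2]
grip_width: 0.0159
clock: 30.65
eef_pos: [0.5429, 0.0323, 0.1643]
tool_rot: [0.705, -0.058, 0.059, -0.704]
ft_force: [-0.6, -2.0, 1.7]
grip_width: 0.0154
```

```bash
python3 -m inch '0 0 0 0 0 0 0.7; 0 0 0 0 0 0 0.5; 0 0 0 0 0 0 0.4; 0 0 0 0 0 0 0.4; 0 0 0 0 0 0 0.4; 0 0 0 0 -10 0 0.4; 0 0 0 0 -30 0 0.4; 0 0 0 0 -50 0 0.4; 0 0 0 0 -50 0 0.4; 0 0 0 0 0 0 0.4; 0 0 0 0 0 0 0.4'
python3 - <<'E'
from mv import *
from ov import *
need([.5414,.0325,.1662],-.166)
for c in ['scene','wrist']:
    r=bot.camera(c); cv2.imwrite(f'pics/x4{c}.png',r['color'])
a=cv2.imread('pics/x4scene.png'); A=cv2.resize(a[190:310,320:460],None,fx=5,fy=5,interpolation=cv2.INTER_CUBIC)
RLc=[b-[0,0,.014] for b in RL]; Q=(.6698,.012,-.166)
s=pose(np.array([[-.13,0,0]]),*Q)[0]
draw(A,'scene',RLc,[s[0],s[1],-.166],k=5,off=(320,190),z=.177)
m=pose(np.array([[-.075,-.07,0]]),*Q)[0]; draw(A,'scene',BR,[m[0],m[1],-.166],k=5,off=(320,190),z=.136,col=(0,0,255))
cv2.imwrite('pics/x4s.png',A)
im=r['color'].copy()
for b in RLc:
    uv=proj(pose(b,s[0],s[1],-.166,.177),r['extrinsics'],r['fx'],r['cx'],r['cy']); cv2.polylines(im,[cv2.convexHull(uv.astype(np.int32))],True,(0,255,0),1)
cv2.imwrite('pics/x4w.png',im)
E
```

```text
clock: 32.02
eef_pos: [0.5427, 0.0326, 0.3042]
tool_rot: [0.705, -0.058, 0.059, -0.704]
ft_force: [0.4, -0.1, -0.3]
grip_width: 0.0513
clock 32.02 tcp [0.54 0.03 0.3 ] axes x [ 0.99 -0.17  0.  ] y [ 0. -0. -1.] z [ 0.17  0.99 -0.  ]
turn [ 0.06 -0.02  0.08] shift cur axes [ -1.43 137.97  -0.16] shift target axes [ -1.24 137.97  -0.3 ] F [ 0.45 -0.15 -0.26] w 0.0513
```

View pics/x4s.png

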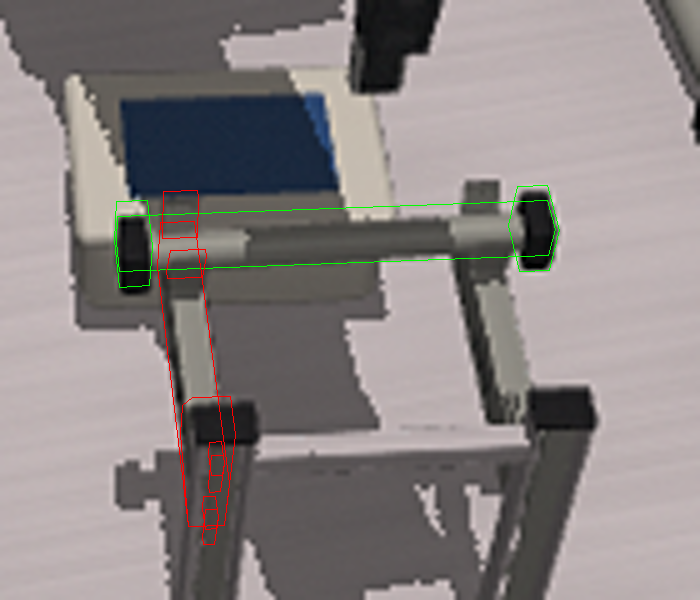

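View pics/x4w.png

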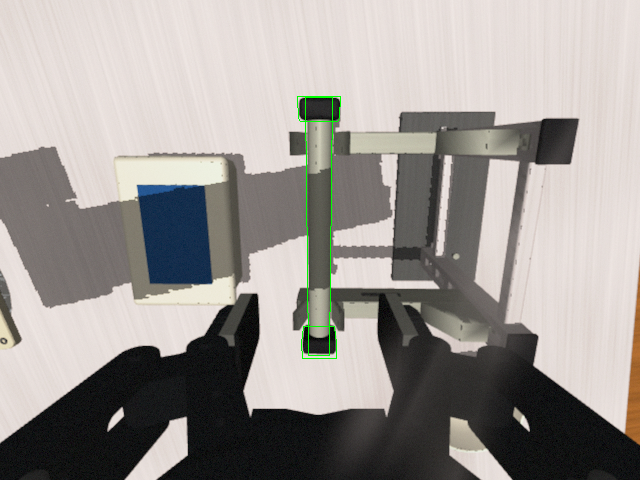

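The wrist and scene views both show the rail between both pairs of prongs. It runs from wrist (319,108) to (319,342) on the predicted seat. The bracket is in place and the gripper is clear.

```bash
python3 - <<'E'
from workcell import bot
print(bot.job_done()); print(bot.get_obs()['clock'])
E
```

```text
the job is handed in; nothing more can be done
None
the job is handed in; nothing more can be done
```

The small bracket is locked in the two top slots of the empty upright, and the small rail rests in both cradles. I handed the job in at about 32 s of the 64 s allowed; no verdict was reported.

**Bracket:** The heel met the upright within about 1 mm of where I expected, so both claws went through their slots. It then dropped in with a small snap. With shut fingers I met the heel's top at z = 0.204, exactly its home height, and it did not give under 39 N. I inferred the lock from that; I had no direct reading of the spring strip.

**Rail:** I set it down slowly, at 5 mm per 1/8 s or less, and let go only once the cradles were carrying its weight. In the last wrist picture it lies on the predicted seat, between both pairs of prongs with the end caps outside.

**Disagreements:**
- The scene picture showed the stand, and the bracket and rail with it, about 1 px (1–3 mm) off my wrist-camera fit. The stand alone, fitted from the top and scene pictures, came out about 4 mm further back. I used the wrist fit, and the heel's contact bore it out.
- In the wrist fit the foot plate was about 2 px off.

The robot was clear of everything at hand-in. I did not measure the jar, bowl and tub again, but none of my moves touched them.

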